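# Clamp the red agate slab on edge in the slab vise

## Robot

A 6-joint arm with a two-finger parallel gripper is mounted at the origin on a cart in front of the work surface, level with it; the furniture and walls round the work are solid. World frame = base frame: x ahead of the robot, y to its left, z up, the work surface at z = 0. Lengths are in m, angles in degrees, forces in N, time in s.
With the tool pointing down it reaches from about 0.4 to 0.825 m from the base axis. Payload 7 kg.
Tool frame: the origin (TCP) lies midway between the tips of the shut fingers; the grasp point (between the pads) lies 19 mm behind it; z points along the fingers, y is the direction in which the jaws open and shut (so a half turn about z gives the same grasp; the last joint's range is limited). The gripper opens to 88 mm and grips with 3 to 60 N. Pads are 19 mm wide; open, the fingers measure 130 mm over their backs; the gripper's body (78 mm by 193 mm) begins 47 mm behind the grasp point.
Start: joints at [-58.493, 20.546, 0.682, 0, -70.136, -16.507], TCP at [0.175, -0.652, 0.227] pointing down, gripper open.
Joint ranges: [-176.03, 176.03], [-82.01, 121.73], [-58.28, 71.71], [-173.87, 95.51], [-174.79, -0.11], [-173.66, 173.66]. Speed limits (degrees/s): [136.94, 136.94, 172.46, 180, 180, 180].

## Interface

Orientations are given as [roll, pitch, yaw] about the fixed x, y, z axes, in that order (R = Rz(yaw) Ry(pitch) Rx(roll)).
In Python, from plant import get_state, capture, get_calibration, close_job, boxes_of, cut_out gives the robot as it stands.
- The arm moves only by the tool apply_moves, never from a script. Its argument "commands" is a list of rows, each an object with "grip": the closure, from 0 (fully open) to 1 (shut); "slide": the shift along the tool's x, y, z in m, a list of three; "roll": the turn about the tool's z in degrees. In form: [{"grip": grip, "slide": [x, y, z], "roll": roll}, ...]. A call has 1 to 5 rows; each row is the pose to reach, as a shift and turn from the pose commanded when the call began, along the tool's axes at that moment; what a row does not reach only later rows make up. A row lasts 1/8 s, in which the tool goes at most 62.5 mm and 10.7 degrees, less where a joint would pass 70% of its speed; a pose out of reach is approached as far as the arm can. A call with a gripper value outside its range is refused whole. The fingers move at their own pace and stop on an object; "grip_force" is the grip in N (left out, the last holds). Time passes only in rows, so rows that repeat a pose let the fingers close. It gives the time, the measured TCP pose, the force and the opening at its end, in the units of the state.
- get_state(): the state, without advancing time (a new reading comes with each control period).
- capture(name): name is "scene" or "side" or "wrist"; returns (picture, depth): 480x640x3 uint8, red, green, blue; 480x640 float32, m along the optical axis (not along the pixel's ray), 0 where there is no reading.
- get_calibration(name): a dict with "mtx" (3x3 intrinsics, pixels), "distortion" ([k1, k2, p1, p2, k3] as OpenCV has them; the pictures are not rectified), "R" (3x3) and "t" (3): a world point X has camera coordinates R X + t. Camera axes: x right, y down, z forward; pixel columns grow to the right and rows downward; lengths in m; the calibration is good to about 2 mm. A picture is of the moment at which its call begins: read the wrist's pose just before it. get_calibration takes no time and is no camera call; for the wrist camera it gives the pose at the moment of the call.
- close_job(): hands the job in, once; it reports no verdict.
Trained networks look in the newest picture that a camera, given by its name, has taken for a name from the list of things; names that differ only in an ending like _2 or _b are one class to them, and where a whole thing is asked for, a point or a joint stands for the part that bears it (a point fixed in the world has none). Each returns a list of dicts, best first, with "score" (0 to 1); they miss things now and then, are a little off and sometimes report something else, mostly with a low value. They report only what shows in the picture. A call takes as long as a camera call.
- boxes_of(name, camera): "position" ([x, y, z] in m, in the coordinates of the camera as it stood for that picture, good to about 4 mm: the middle of the surface that is visible of it).
- cut_out(name, camera): "mask" (480x640 bool, what is visible of it).
The state is a dict: "time_s": time; "joints": joint angles; "qd": joint speeds; "joint_torque": joint torques, N m; "tcp_pos": TCP position; "eef_rot": TCP orientation; "contact_force": force on the tool from outside, world axes, zero at the start; "moment": the same for the moment, N m; "gripper_width": finger opening in m.
Only numpy, scipy, OpenCV 4.12 (cv2) and the standard library are available. Lean on these libraries where they do the work, as an engineer would, in place of code of your own. Each camera call takes 0.05 s, during which the arm holds its last target.

## Task

The red agate slab has drained and its edge is to be worked next: swing the slab vise's lever fully open, take the red slab off the draining stand, stand it upright on its straight sawn edge on the vise bed, about in the middle of the jaws, and then swing the lever fully closed so that the slab is clamped. Set the slab down gently, and leave the grey slab on the stand and the other things where they are.

Things in the scene. Friction and masses are not known exactly. Their poses are not given: they have to be found in the camera images.
- red_slab: loose red banded agate slab, 100 mm tall, 80 wide, 10 thick, 0.19 kg, with one straight sawn edge 60 mm long. Origin: middle of that edge. z runs up the slab (top at 100 mm), y along the edge, x square to the flat faces (at -5 and +5 mm). Starts on one of the stand's two places, edge down, leaning 35 degrees: top towards the stand's +y side, x axis up and towards its -y side
- grey_slab: blue-grey banded agate slab, same size and axes, on the stand's other place; stays there
- stand: fixed draining stand: grey drip pan 190 x 130 x 11 mm with wire easels. Origin: middle of its underside; x along the pan, y to the side to which the slabs' tops lean; places at about x = -46 and +46 mm. A slab's edge lies along x at y = -30 mm, 26 mm above the bench. The 5 mm wires are under the slab's lower face, 24 mm either side of its middle, and reach 55 mm up the slab; its upper 45 mm is free on both faces
- vise: fixed slab vise, dark iron, 134 x 122 mm. Origin on the bench below the middle of the fixed jaw's face; y from the fixed jaw to the moving jaw and the lever, x along the jaws (-40 to +40 mm), z up. Bed 22 mm, jaw tops 60 mm above the bench. Fixed jaw's face at y = 0; moving face at y = 15 mm when open, 8 mm when closed on nothing
- jaw: the vise's sprung moving jaw pad, black rubber face, 80 mm long, moved by the lever only; with the lever closed it presses a 10 mm slab with about 9 N. Its origin lies at the vise's when the lever is open; own x = vise y
- vise_slot (a point): point on the vise bed in the middle of the open slot: vise x = 0, y = 7.5 mm, 22 mm above the bench; axes as the vise's
- lever_grip (a point): on the axis of the lever's upright round red handle (18 mm in diameter, from 44 to 82 mm above the bench), 67 mm above the bench; moves with the lever
- lever (a joint): angle of the vise's cam lever about an upright pivot at vise x = 0, y = 62 mm; the handle is 85 mm from it. 0 = fully open (arm along vise +y), 1.5 rad = fully closed (arm along vise -x), with stops at both ends. Light friction (2 N at the handle), stays where it is left. Starts at 1.15 to 1.5, with no room between the jaws for a slab
- spanner: loose steel spanner, 163 mm long, lying beside the vise; stays there. Origin: middle of its underside
- loupe: loose folding loupe, 59 mm long, lying behind the vise; stays there. Origin: middle of its underside
- marker: loose white marker with black cap, 128 mm long, lying between the stand and the vise; stays there. Origin: middle of its underside

How it is judged (in metres and radians):
On the way, in this order (a step that is already met when the one before it is completed fails the run):
1. the vise lever is swung open (value of joint lever below 0.3 rad), for 0.2 s.
2. the red slab stands on its straight edge on the vise bed between the open jaws (z of red_slab in the frame of vise_slot between -0.004 and 0.004 m and y of red_slab in the frame of vise_slot between -0.008 and 0.008 m and x of red_slab in the frame of vise_slot between -0.02 and 0.02 m and angle between red_slab's own z axis and vertical below 0.25 rad and angle between the x axis of red_slab and the y axis of vise, either way round below 0.25 rad and value of joint lever below 0.6 rad), for 0.2 s.
At the end, for the whole second after the job is handed in: The red slab is at rest, its straight edge on the vise bed (within 4 mm in height), within 20 mm of the middle of the jaws, upright and square to the jaws within 4.5 degrees, pressed by the jaw pad with more than 2.5 N, and the lever is closed (beyond 1.35 rad) (z of red_slab in the frame of vise_slot between -0.004 and 0.004 m and y of red_slab in the frame of vise_slot between -0.008 and 0.008 m and x of red_slab in the frame of vise_slot between -0.02 and 0.02 m and angle between red_slab's own z axis and vertical below 0.08 rad and angle between the x axis of red_slab and the y axis of vise, either way round below 0.08 rad and value of joint lever above 1.35 rad and contact force between red_slab and jaw above 2.5 N and linear speed of red_slab below 0.01 m/s); the robot touches nothing.
It fails at once if the grey slab is disturbed (moved more than 30 mm) (distance of grey_slab from where it was at the start of the episode above 0.03 m).
It fails at once if the spanner is pushed about (moved more than 30 mm) (distance of spanner from where it was at the start of the episode above 0.03 m).
It fails at once if the loupe is pushed about (moved more than 30 mm) (distance of loupe from where it was at the start of the episode above 0.03 m).
It fails at once if the marker is pushed about (moved more than 30 mm) (distance of marker from where it was at the start of the episode above 0.03 m).
It fails at once if the red slab is dropped into the vise from more than about 10 mm (it moves faster than 0.45 m/s close over the bed) (linear speed of red_slab above 0.45 m/s and z of red_slab in the frame of vise_slot below 0.05 m and horizontal distance between red_slab and vise_slot below 0.06 m).
It also fails if it takes over 64 s, if anything falls off the work surface, if the arm or the gripper's body presses on something with over 40 N, if the wrist force passes 120 N, or if a joint passes its speed limit or range.

## Working session

There is one attempt and no reset: what is moved stays moved. The work goes in short steps, Python scripts to look and compute and a tool call to move; the robot and the scene stay as the last step left them, time stands still between calls to the robot, and variables do not carry over. Pictures are saved under pics/ and viewed, and the job is handed in when it is done.

Besides the shell and the picture viewer there is one more tool, called in YAML: its name, and indented under it one key for each argument. apply_moves: Moves the arm, as the interface text tells. Its arguments: {"type":"object","properties":{"commands":{"type":"array"},"grip_force":{"type":"number"}},"required":["commands"]}

```bash
ls; mkdir -p pics; cat > h.py <<'E'
import numpy as np, cv2, pickle
from plant import *
from scipy.spatial.transform import Rotation as Ro
def cap(name,fn=None):
    K=get_calibration(name); im,d=capture(name)
    if fn: cv2.imwrite('pics/'+fn,im[:,:,::-1])
    return K,im,d
def towc(p,K): return (np.array(p)-np.array(K['t']))@np.array(K['R'])
def cloud(mask,K,d):
    v,u=np.nonzero(mask&(d>0)); z=d[v,u]
    n=cv2.undistortPoints(np.stack([u,v],1).astype(float).reshape(-1,1,2),np.array(K['mtx']),np.array(K['distortion'])).reshape(-1,2)
    return towc(np.c_[n*z[:,None],z],K)
def proj(P,K):
    r=cv2.Rodrigues(np.array(K['R']))[0]
    return cv2.projectPoints(np.array(P,float).reshape(-1,1,3),r,np.array(K['t'],float),np.array(K['mtx']),np.array(K['distortion']))[0].reshape(-1,2)
E
python3 - <<'E'
from h import *
np.set_printoptions(precision=4,suppress=True)
s=get_state(); print(s)
for c in ['scene','side']:
    K,im,d=cap(c,c+'0.png')
    pickle.dump((K,im,d),open(c+'0.pkl','wb'))
    print(c,-np.array(K['R']).T@K['t'])
    for n in ['red_slab','grey_slab','stand','vise','jaw','lever_grip','spanner','loupe','marker']:
        print(n,[(round(b['score'],2),towc(b['position'],K).round(3)) for b in boxes_of(n,c)[:2]])
print(get_state()['time_s'])
E
```

```text
pics
{'time_s': 0.0, 'joints': array([-58.4918,  20.593 ,   0.6351,  -0.0197, -70.1377, -16.5066]), 'qd': array([-0.0328, -0.1012,  0.0164, -0.0218,  0.0264, -0.0745]), 'joint_torque': array([  0.0011, -58.2714,  29.3053,   6.9967,   0.0068,  -0.0002]), 'tcp_pos': array([ 0.1746, -0.6515,  0.2256]), 'eef_rot': array([ 179.9031,   -0.0094, -165.0051]), 'contact_force': array([-0.0531, -0.0545,  0.4236]), 'moment': array([-0.0705, -0.0533,  0.0154]), 'gripper_width': 0.08786100773198564}
scene [0.1529 0.7457 0.4834]
red_slab [(0.81, array([ 0.432, -0.125,  0.078]))]
grey_slab [(0.81, array([ 0.517, -0.132,  0.074]))]
stand [(0.89, array([ 0.475, -0.133, -0.002])), (0.71, array([0.48 , 0.23 , 0.038]))]
vise [(0.6, array([0.48 , 0.231, 0.038]))]
jaw [(0.44, array([0.495, 0.178, 0.056]))]
lever_grip [(0.7, array([0.466, 0.234, 0.049]))]
spanner [(0.42, array([0.464, 0.083, 0.005]))]
loupe [(0.66, array([0.58 , 0.187, 0.013]))]
marker [(0.81, array([ 0.486, -0.046,  0.008]))]
side [0.3509 0.985  0.8889]
red_slab [(0.78, array([ 0.44 , -0.122,  0.078]))]
grey_slab [(0.73, array([ 0.525, -0.129,  0.081]))]
stand [(0.82, array([ 0.483, -0.132, -0.   ]))]
vise [(0.59, array([0.493, 0.228, 0.042]))]
jaw []
lever_grip [(0.57, array([0.469, 0.241, 0.054]))]
spanner [(0.68, array([0.47 , 0.241, 0.054])), (0.65, array([0.481, 0.088, 0.006]))]
loupe [(0.74, array([0.588, 0.189, 0.013])), (0.24, array([0.481, 0.087, 0.009]))]
marker [(0.8, array([ 0.488, -0.049,  0.007]))]
1.0
```

View pics/scene0.png

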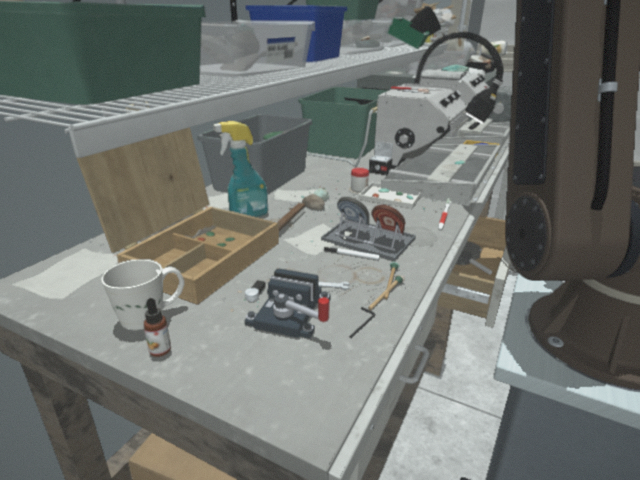

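View pics/side0.png

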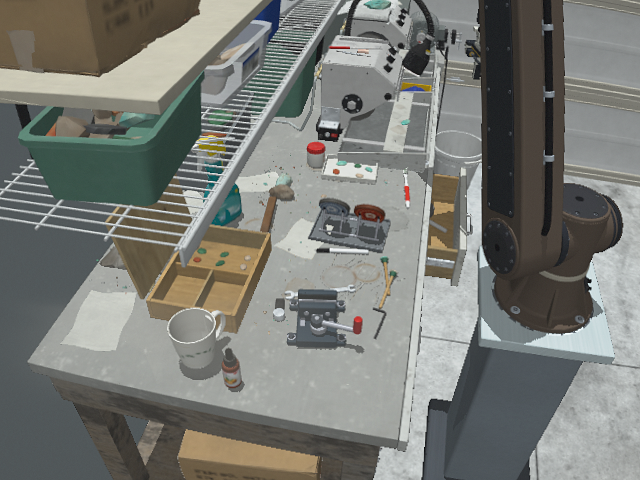

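```bash
python3 - <<'E'
import cv2,pickle
K,a,d=pickle.load(open('scene0.pkl','rb'));K2,b,d2=pickle.load(open('side0.pkl','rb'))
def z(im,x,y,w,h,s): return cv2.resize(im[y:y+h,x:x+w,::-1],None,fx=s,fy=s,interpolation=cv2.INTER_CUBIC)
import numpy as np
cv2.imwrite('pics/c1.png',np.hstack([z(a,315,185,110,80,3.6),z(b,300,185,110,80,3.6)]))
cv2.imwrite('pics/c2.png',np.hstack([z(a,235,255,110,90,3.6),z(b,265,270,110,90,3.6)]))
E
```

```text
(no output)
```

View pics/c1.png

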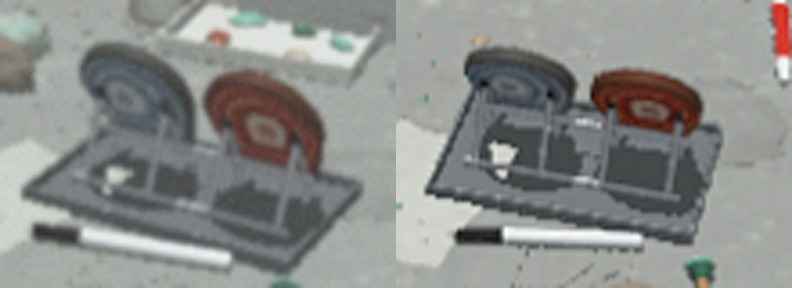

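View pics/c2.png

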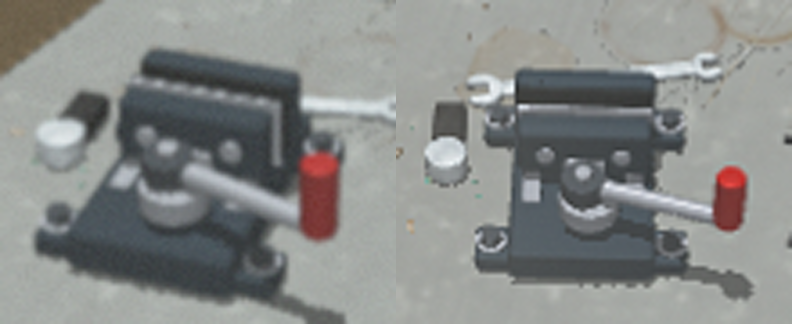

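```bash
python3 - <<'E'
from h import *
np.set_printoptions(precision=4,suppress=True)
s=get_state();K=get_calibration('wrist');R=Ro.from_euler('xyz',s['eef_rot'],degrees=True).as_matrix()
c=-np.array(K['R']).T@K['t']
print('cam in tool',R.T@(c-s['tcp_pos']));print(R.T@np.array(K['R']).T, K['mtx'])
# obstacle: heights over region
for c in ['scene','side']:
    K,im,d=pickle.load(open(c+'0.pkl','rb'))
    P=cloud(d>0,K,d)
    for y in np.arange(-.8,.45,.1):
        r=[]
        for x in np.arange(.1,1.0,.1):
            m=(abs(P[:,0]-x)<.05)&(abs(P[:,1]-y)<.05)&(P[:,2]<0.45)
            r.append(P[m,2].max().round(2) if m.any() else -9)
        print(c,round(y,1),r)
E
```

```text
cam in tool [ 0.072  -0.0004 -0.1578]
[[ 0.0002 -0.9646 -0.2637]
 [ 1.      0.0003 -0.0003]
 [ 0.0004 -0.2637  0.9646]] [[401.2067   0.     320.0121]
 [  0.     401.2067 230.2252]
 [  0.       0.       1.    ]]
scene -0.8 [np.float64(-0.79), np.float64(-0.79), np.float64(0.25), np.float64(0.26), np.float64(0.27), np.float64(0.26), np.float64(0.36), np.float64(0.45), -9]
scene -0.7 [np.float64(-0.79), np.float64(-0.79), np.float64(0.07), np.float64(0.25), np.float64(0.26), np.float64(0.26), np.float64(0.36), np.float64(0.45), np.float64(0.36)]
scene -0.6 [np.float64(-0.79), np.float64(-0.07), np.float64(0.07), np.float64(0.22), np.float64(0.26), np.float64(0.26), np.float64(0.36), np.float64(0.45), np.float64(0.0)]
scene -0.5 [np.float64(-0.79), np.float64(-0.15), np.float64(0.07), np.float64(0.06), np.float64(0.05), np.float64(0.06), np.float64(0.36), np.float64(0.45), np.float64(0.17)]
scene -0.4 [np.float64(-0.79), np.float64(-0.05), np.float64(0.01), np.float64(0.02), np.float64(0.02), np.float64(0.06), np.float64(0.36), np.float64(0.45), np.float64(0.17)]
scene -0.3 [np.float64(-
[... 2740 characters left out ...]
1), np.float64(0.01), np.float64(0.45), np.float64(0.45), np.float64(0.2)]
side 0.1 [np.float64(0.45), np.float64(0.45), np.float64(0.0), np.float64(0.01), np.float64(0.06), np.float64(0.01), np.float64(0.36), np.float64(0.45), np.float64(0.43)]
side 0.2 [np.float64(0.22), np.float64(-0.0), np.float64(0.0), np.float64(0.08), np.float64(0.06), np.float64(0.02), np.float64(0.45), np.float64(0.45), np.float64(0.45)]
side 0.3 [-9, -9, np.float64(0.0), np.float64(0.02), np.float64(0.03), np.float64(0.01), np.float64(0.45), np.float64(0.45), np.float64(0.45)]
side 0.4 [-9, -9, np.float64(0.0), np.float64(0.0), np.float64(0.01), np.float64(0.1), np.float64(0.36), np.float64(0.36), np.float64(0.45)]
```

```bash
cat >> h.py <<'E'
import sys
def mv(*targets, yaw=None):
    s=get_state();R=Ro.from_euler('xyz',s['eef_rot'],degrees=True).as_matrix()
    print('t',s['time_s'],'tcp',s['tcp_pos'].round(4),'rot',s['eef_rot'].round(2),'F',s['contact_force'].round(1),'w',round(s['gripper_width'],4))
    for t in targets:
        print(t,'slide',(R.T@(np.array(t)-s['tcp_pos'])).round(4))
E
python3 -c "
from h import *
mv((.3,-.45,.3),(.45,-.2,.3))"
```

```text
t 1.0 tcp [ 0.1747 -0.652   0.2266] rot [-180.    0. -165.] F [-0.  -0.6 -1. ] w 0.088
(0.3, -0.45, 0.3) slide [-0.1733  0.1627 -0.0734]
(0.45, -0.2, 0.3) slide [-0.3829  0.3653 -0.0734]
```

apply_moves:
  commands:
    - {"grip": 0, "slide": [-0.03, 0.03, -0.04], "roll": 0}
    - {"grip": 0, "slide": [-0.07, 0.07, -0.073], "roll": 0}
    - {"grip": 0, "slide": [-0.112, 0.108, -0.073], "roll": 0}
    - {"grip": 0, "slide": [-0.154, 0.15, -0.073], "roll": 0}
    - {"grip": 0, "slide": [-0.196, 0.19, -0.073], "roll": 0}

```text
time_s: 1.62
tcp_pos: [0.3154, -0.4161, 0.2999]
eef_rot: [-180.0, 0.0, -165.0]
contact_force: [1.1, 0.4, -0.6]
gripper_width: 0.0872
```

apply_moves:
  commands:
    - {"grip": 0, "slide": [-0.042, 0.042, 0], "roll": 0}
    - {"grip": 0, "slide": [-0.084, 0.084, 0], "roll": 0}
    - {"grip": 0, "slide": [-0.126, 0.126, 0], "roll": 0}
    - {"grip": 0, "slide": [-0.168, 0.17, 0], "roll": 0}
    - {"grip": 0, "slide": [-0.17, 0.225, 0], "roll": 0}

```text
time_s: 2.25
tcp_pos: [0.4223, -0.1544, 0.2991]
eef_rot: [180.0, -0.0, -165.0]
contact_force: [0.3, 1.4, 0.3]
gripper_width: 0.0878
```

apply_moves:
  commands:
    - {"grip": 0, "slide": [0.01, 0.06, 0], "roll": 0}
    - {"grip": 0, "slide": [0.02, 0.12, 0], "roll": 0}
    - {"grip": 0, "slide": [0.03, 0.18, 0], "roll": 0}
    - {"grip": 0, "slide": [0.035, 0.2, 0], "roll": 0}

```text
time_s: 2.75
tcp_pos: [0.334, 0.0299, 0.3001]
eef_rot: [179.9, 0.1, -164.8]
contact_force: [1.0, -0.2, 0.8]
gripper_width: 0.0872
```

apply_moves:
  commands:
    - {"grip": 0, "slide": [-0.05, 0.01, 0], "roll": 5}
    - {"grip": 0, "slide": [-0.1, 0.03, 0.0], "roll": 10}
    - {"grip": 0, "slide": [-0.1, 0.03, 0.0], "roll": 15}
    - {"grip": 0, "slide": [-0.1, 0.03, 0.0], "roll": 15}

```text
time_s: 3.25
tcp_pos: [0.4241, 0.0827, 0.2992]
eef_rot: [-180.0, -0.1, -180.0]
contact_force: [-0.7, -0.9, -0.9]
gripper_width: 0.0875
```

```bash
python3 - <<'E'
from h import *
np.set_printoptions(precision=4,suppress=True)
mv()
c='wrist'
K,im,d=cap(c,c+'1.png'); M={}
for n in ['red_slab','grey_slab','stand','vise','jaw','lever_grip','spanner','loupe','marker']:
    r=cut_out(n,c)[:1]
    if r:
        M[n]=r[0]['mask'];P=cloud(M[n],K,d);print(n,round(r[0]['score'],2),M[n].sum(),np.median(P,0),P.min(0),P.max(0))
pickle.dump((K,im,d,M),open('w1.pkl','wb'))
print(get_state()['time_s'])
E
```

```text
t 3.25 tcp [0.4241 0.0827 0.2992] rot [-179.96   -0.05 -179.96] F [-0.7 -0.9 -0.9] w 0.0875
red_slab 0.81 1559 [ 0.4304 -0.1222  0.095 ] [ 0.3968 -0.1899  0.0002] [ 0.4888 -0.1075  0.1113]
grey_slab 0.47 173 [ 0.4891 -0.1457  0.0649] [ 0.4866 -0.1782  0.0013] [ 0.5105 -0.1294  0.0827]
stand 0.96 12581 [ 0.458  -0.13    0.0032] [ 0.3841 -0.2153 -0.0021] [0.5742 0.035  0.3703]
vise 0.76 9936 [0.4829 0.1834 0.0392] [ 0.3909  0.0935 -0.0019] [0.5753 0.2766 0.3785]
jaw 0.63 734 [0.4999 0.1761 0.0563] [0.464  0.1683 0.0006] [0.561  0.2019 0.0612]
lever_grip 0.84 1935 [0.4668 0.2292 0.0524] [ 0.4008  0.2113 -0.0015] [0.5187 0.2766 0.0837]
spanner 0.79 1043 [0.5035 0.0962 0.0052] [ 0.4372  0.0634 -0.0006] [0.5731 0.1354 0.0081]
loupe 0.59 1617 [ 0.4309 -0.1221  0.095 ] [ 0.3968 -0.1872  0.0013] [ 0.4958 -0.1071  0.1113]
marker 0.88 970 [ 0.4746 -0.0518  0.0093] [ 0.4133 -0.0685 -0.0026] [0.5508 0.0381 0.3002]
3.75
```

View pics/wrist1.png

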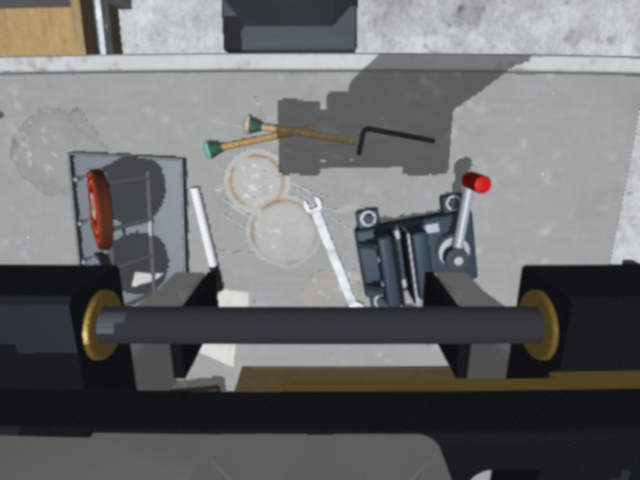

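apply_moves:
  commands:
    - {"grip": 0, "slide": [-0.04, 0.04, 0], "roll": 0}
    - {"grip": 0, "slide": [-0.08, 0.08, 0.0], "roll": 0}
    - {"grip": 0, "slide": [-0.11, 0.11, 0.0], "roll": 0}
    - {"grip": 0, "slide": [-0.11, 0.11, 0.0], "roll": 0}

```text
time_s: 4.25
tcp_pos: [0.5354, 0.1943, 0.2978]
eef_rot: [-179.9, -0.1, -179.9]
contact_force: [0.1, -0.3, 0.4]
gripper_width: 0.0875
```

```bash
python3 - <<'E'
from h import *
np.set_printoptions(precision=4,suppress=True)
mv()
c='wrist'
K,im,d=cap(c,c+'2.png'); M={}
for n in ['vise','jaw','lever_grip','spanner','loupe']:
    r=cut_out(n,c)[:1]
    if r:
        M[n]=r[0]['mask'];P=cloud(M[n],K,d);print(n,round(r[0]['score'],2),M[n].sum(),np.median(P,0),P.min(0),P.max(0))
pickle.dump((K,im,d,M),open('w2.pkl','wb'))
P=cloud(d>0,K,d)
v,u=np.nonzero(d>0)
z=np.zeros((480,640));z[v,u]=P[:,2]
cv2.imwrite('pics/w2z.png',np.clip(z/0.1*255,0,255).astype(np.uint8))
E
```

```text
t 4.25 tcp [0.5354 0.1943 0.2978] rot [-179.91   -0.12 -179.95] F [ 0.1 -0.3  0.4] w 0.0875
vise 0.7 12149 [0.4945 0.198  0.0335] [ 0.3872  0.1187 -0.003 ] [0.5727 0.265  0.084 ]
jaw 0.74 531 [0.503  0.1793 0.0584] [0.4643 0.1666 0.0002] [0.5502 0.1889 0.0615]
lever_grip 0.57 2133 [0.4651 0.2311 0.0522] [ 0.3872  0.2113 -0.0035] [0.5079 0.2486 0.084 ]
spanner 0.89 1520 [0.5086 0.0987 0.0051] [ 0.4357  0.0621 -0.0023] [0.5909 0.1384 0.0086]
loupe 0.92 898 [0.587  0.177  0.0137] [0.5728 0.1468 0.004 ] [0.6024 0.2045 0.017 ]
```

View pics/wrist2.png

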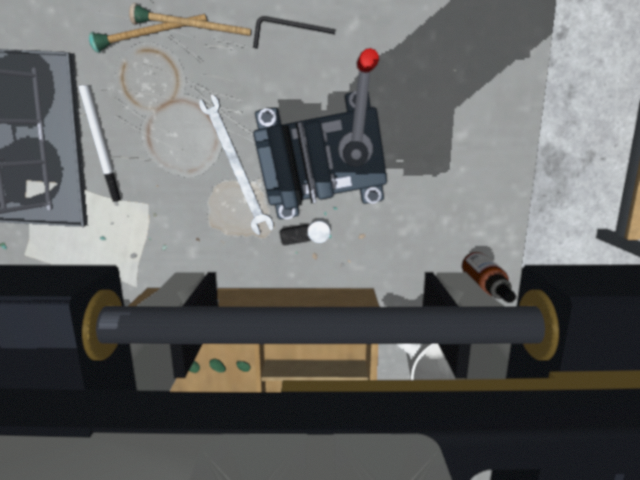

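View pics/w2z.png

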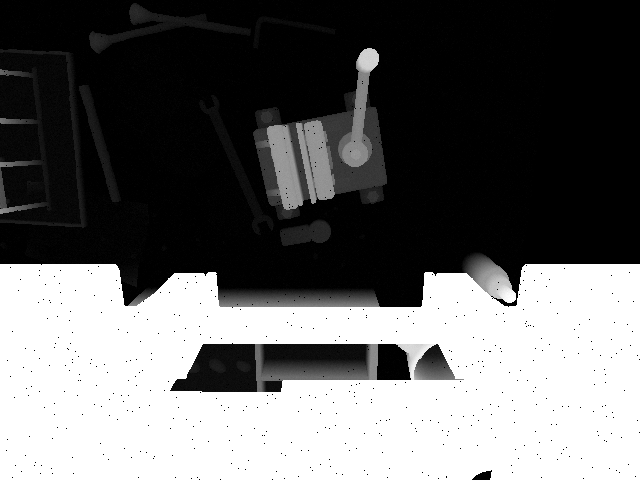

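```bash
python3 - <<'E'
from h import *
np.set_printoptions(precision=4,suppress=True)
K,im,d,M=pickle.load(open('w2.pkl','rb'))
m=np.zeros((480,640),bool);m[40:225,240:400]=1
P=cloud(m,K,d)
h=P[(P[:,2]>.054)&(P[:,2]<.066)]
# exclude lever/handle
best=None
a=P[(P[:,2]>.076)]; 
print('handle top',len(a),a[:,:2].mean(0),(a[:,:2].max(0)+a[:,:2].min(0))/2,np.ptp(a,0),a[:,2].mean())
# yaw estimate via histogram sharpness
J=h[(h[:,1]<.21)&(h[:,0]>.44)]
for th in np.arange(8,18,.5):
    t=np.radians(th);y=J[:,:2]@[-np.sin(t),np.cos(t)]
    H=np.histogram(y,bins=np.arange(y.min(),y.max(),.001))[0]; s=(np.diff(H.astype(float))**2).sum()
    if best is None or s>best[0]: best=(s,th)
    print(th,s,end='; ')
t=np.radians(best[1]);ex=np.array([np.cos(t),np.sin(t)]);ey=np.array([-np.sin(t),np.cos(t)])
x=J[:,:2]@ex;y=J[:,:2]@ey
H,e=np.histogram(y,bins=np.arange(y.min(),y.max()+.001,.001))
for i in range(len(H)):
    mm=(y>=e[i])&(y<e[i+1]); 
    if mm.any(): print(round(e[i],4),H[i],x[mm].min().round(4),x[mm].max().round(4),J[mm,2].mean().round(4))
E
```

```text
handle top 355 [0.4105 0.2352] [0.4101 0.2354] [0.0176 0.0169 0.0074] 0.08117208825779929
8.0 7764.0; 8.5 9331.0; 9.0 10810.0; 9.5 14349.0; 10.0 17938.0; 10.5 17680.0; 11.0 18947.0; 11.5 17347.0; 12.0 14418.0; 12.5 11091.0; 13.0 9236.0; 13.5 7617.0; 14.0 6186.0; 14.5 5338.0; 15.0 4903.0; 15.5 3995.0; 16.0 4060.0; 16.5 3689.0; 17.0 3271.0; 17.5 3321.0; 0.0479 49 0.4929 0.5662 0.0569
0.0489 76 0.4883 0.5685 0.0586
0.0499 79 0.4875 0.5685 0.0589
0.0509 83 0.4868 0.5702 0.0594
0.0519 83 0.4879 0.5704 0.0598
0.0529 88 0.487 0.5704 0.0598
0.0539 85 0.4874 0.5693 0.0596
0.0549 82 0.4876 0.5692 0.0599
0.0559 87 0.4868 0.5697 0.0596
0.0569 89 0.487 0.5698 0.0598
0.0579 85 0.4872 0.5702 0.0596
0.0589 86 0.4874 0.5709 0.0595
0.0599 89 0.4876 0.5693 0.0596
0.0609 88 0.4877 0.5697 0.0593
0.0619 92 0.4879 0.5689 0.0586
0.0629 92 0.489 0.5672 0.0572
0.0639 68 0.4901 0.5682 0.0584
0.0649 80 0.4894 0.5683 0.0587
0.0659 84 0.4896 0.5684 0.0588
0.0669 93 0.4889 0.5679 0.0584
0.0679 31 0.489 0.5664 0.0566
0.0759 2 0.543 0.5583 0.0564
0.0769 72 0.49 0.5674 0.0586
0.0779 84 0.4891 0.5682 0.0588
0.0789 83 0.4892 0.5688 0.0586
0.0799 79 0.4894 0.5679 0.0588
0.0809 86 0.4898 0.5681 0.0587
0.0819 40 0.4918 0.564 0.0575
0.0839 55 0.4942 0.5651 0.0552
0.0849 74 0.4923 0.5663 0.0568
0.0859 77 0.4916 0.5667 0.0571
0.0869 79 0.4909 0.5664 0.0575
0.0879 79 0.4901 0.5668 0.0576
0.0889 79 0.4912 0.5669 0.0579
0.0899 79 0.4905 0.5674 0.0577
0.0909 79 0.4907 0.5664 0.0578
0.0919 81 0.4909 0.5664 0.0577
0.0929 79 0.4901 0.5667 0.0577
0.0939 81 0.4903 0.567 0.0577
0.0949 80 0.4905 0.5674 0.0576
0.0959 81 0.4907 0.5676 0.0577
0.0969 78 0.4909 0.5664 0.0579
0.0979 79 0.491 0.5668 0.0575
0.0989 76 0.4912 0.5656 0.0571
0.0999 81 0.4914 0.5661 0.0567
0.1009 68 0.4916 0.5644 0.0554
0.1019 5 0.4966 0.5121 0.0543
```

```bash
python3 - <<'E'
from h import *
np.set_printoptions(precision=4,suppress=True)
K,im,d,M=pickle.load(open('w2.pkl','rb'))
m=np.zeros((480,640),bool);m[40:225,240:400]=1
P=cloud(m,K,d)
h=P[(P[:,2]>.054)&(P[:,2]<.066)];J=h[(h[:,1]<.21)&(h[:,0]>.44)]
# line fits: fixed face edge and pad edge
t=np.radians(10.75)
for it in range(4):
    ex=np.array([np.cos(t),np.sin(t)]);ey=np.array([-np.sin(t),np.cos(t)])
    u=J[:,:2]@ex;v=J[:,:2]@ey
    A=[];B=[]
    for c in np.arange(.494,.564,.002):
        mm=abs(u-c)<.001;vv=np.sort(v[mm])
        g=np.argmax(np.diff(vv)*((vv[1:]>.068)&(vv[:-1]<.076)))
        A.append((c,vv[g]));B.append((c,vv[g+1]))
    A=np.array(A);B=np.array(B)
    pa=np.polyfit(A[:,0],A[:,1],1);pb=np.polyfit(B[:,0],B[:,1],1)
    print(np.degrees(t),pa,pb,np.median(A[:,1]),np.median(B[:,1]))
    t+=np.arctan((pa[0]+pb[0])/2)
ex=np.array([np.cos(t),np.sin(t)]);ey=np.array([-np.sin(t),np.cos(t)])
u=J[:,:2]@ex;v=J[:,:2]@ey
mm=(v>.064)&(v<.081); uc=(np.percentile(u[mm],.5)+np.percentile(u[mm],99.5))/2
print(uc,np.ptp(u[mm]))
vf=np.median(A[:,1])
O=uc*ex+vf*ey
hd=np.array([.4103,.2353])
hv=np.array([(hd-O)@ex,(hd-O)@ey]);print('O',O,'yaw',np.degrees(t),'handle in vise',hv, 'r',np.hypot(hv[0],hv[1]-.062),'lever',np.arctan2(-hv[0],hv[1]-.062))
W=lambda x,y:O+x*ex+y*ey
print('slot',W(0,.0075),'pivot',W(0,.062))
for a in [1.5,1.3,1.1,.9,.7,.5,.3,.1,0]:print(a,W(-.085*np.sin(a),.062+.085*np.cos(a)))
pickle.dump((O,t),open('vise.pkl','wb'))
K=K; print(proj(np.r_[W(0,.062),.05],K), proj(np.r_[W(0,0),.06],K))
E
```

```text
10.75 [-0.0004  0.0704] [-0.0005  0.0799] 0.0702365813693887 0.07958205707170125
10.723381520704354 [0.     0.0704] [-0.      0.0799] 0.07047903605741715 0.07982655894261281
10.722437593712282 [0.     0.0704] [-0.      0.0799] 0.07048763354700509 0.07983522899101476
10.72244006727972 [0.     0.0704] [-0.      0.0799] 0.07048761101724707 0.07983520627111919
0.5282864003269814 0.08101311572755754
O [0.5059 0.1675] yaw 10.722440060797714 handle in vise [-0.0814  0.0844] r 0.08439043497789428 lever 1.302547191383092
slot [0.5046 0.1749] pivot [0.4944 0.2285]
1.5 [0.41   0.2186]
1.3 [0.4097 0.2356]
1.1 [0.4128 0.2523]
0.9 [0.4192 0.268 ]
0.7 [0.4285 0.2822]
0.5 [0.4405 0.2942]
0.3 [0.4546 0.3036]
0.1 [0.4703 0.31  ]
0 [0.4786 0.312 ]
[[355.5682 153.3091]] [[294.0116 165.9176]]
```

apply_moves:
  commands:
    - {"grip": 0, "slide": [0.045, 0.014, 0.035], "roll": 0}
    - {"grip": 0, "slide": [0.09, 0.028, 0.07], "roll": 0}
    - {"grip": 0, "slide": [0.125, 0.041, 0.1], "roll": 0}
    - {"grip": 0, "slide": [0.125, 0.041, 0.15], "roll": 0}
    - {"grip": 0, "slide": [0.125, 0.041, 0.175], "roll": 0}

```text
time_s: 5.18
tcp_pos: [0.4077, 0.2327, 0.1234]
eef_rot: [180.0, -0.0, -180.0]
contact_force: [0.1, 1.1, 1.0]
gripper_width: 0.0875
```

```bash
python3 -c "
from h import *
mv((.4098,.2353,.055))
K,im,d=cap('wrist','wrist3.png')"
```

```text
t 5.175 tcp [0.4077 0.2327 0.1234] rot [ 1.8000e+02 -3.0000e-02 -1.7996e+02] F [0.1 1.1 1. ] w 0.0875
(0.4098, 0.2353, 0.055) slide [-0.0021  0.0026  0.0684]
```

View pics/wrist3.png

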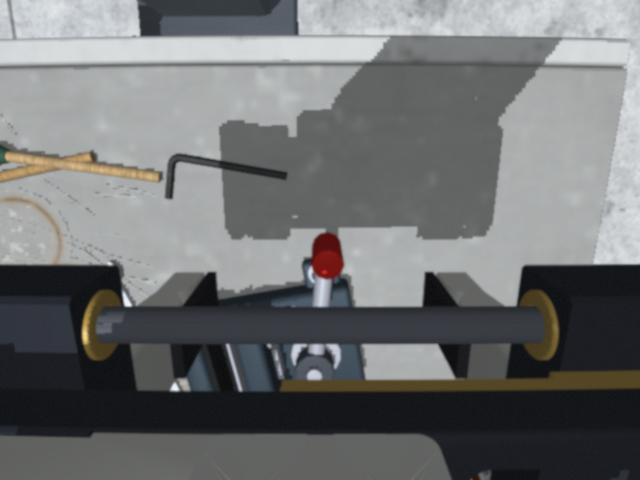

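apply_moves:
  commands:
    - {"grip": 0, "slide": [-0.002, 0.003, 0.035], "roll": 0}
    - {"grip": 0, "slide": [-0.002, 0.003, 0.067], "roll": 0}
    - {"grip": 1, "slide": [-0.002, 0.003, 0.067], "roll": 0}
    - {"grip": 1, "slide": [-0.002, 0.003, 0.067], "roll": 0}
    - {"grip": 1, "slide": [-0.002, 0.003, 0.067], "roll": 0}
  grip_force: 15

```text
time_s: 5.85
tcp_pos: [0.4118, 0.2373, 0.0592]
eef_rot: [179.9, 0.1, -180.0]
contact_force: [-0.5, 0.2, -0.0]
gripper_width: 0.0628
```

```bash
python3 -c "
from h import *
O,t=pickle.load(open('vise.pkl','rb'));ex=np.array([np.cos(t),np.sin(t)]);ey=np.array([-np.sin(t),np.cos(t)])
mv(*[tuple((O-.085*np.sin(a)*ex+(.062+.085*np.cos(a))*ey).round(4))+(.0565,) for a in [1.2,1.1,1,.9,.8,.7,.6,.5,.4,.3,.2,.1,0]])"
```

```text
t 5.85 tcp [0.4118 0.2373 0.0592] rot [ 1.7988e+02  1.1000e-01 -1.7999e+02] F [-0.5  0.2 -0. ] w 0.0628
(np.float64(0.4108), np.float64(0.244), 0.0565) slide [0.001  0.0066 0.0027]
(np.float64(0.4128), np.float64(0.2523), 0.0565) slide [-0.001   0.0149  0.0027]
(np.float64(0.4156), np.float64(0.2603), 0.0565) slide [-0.0038  0.0229  0.0028]
(np.float64(0.4192), np.float64(0.268), 0.0565) slide [-0.0074  0.0306  0.0028]
(np.float64(0.4235), np.float64(0.2753), 0.0565) slide [-0.0117  0.0379  0.0028]
(np.float64(0.4285), np.float64(0.2822), 0.0565) slide [-0.0167  0.0448  0.0028]
(np.float64(0.4342), np.float64(0.2885), 0.0565) slide [-0.0224  0.0511  0.0028]
(np.float64(0.4405), np.float64(0.2942), 0.0565) slide [-0.0287  0.0568  0.0029]
(np.float64(0.4473), np.float64(0.2992), 0.0565) slide [-0.0355  0.0618  0.0029]
(np.float64(0.4546), np.float64(0.3036), 0.0565) slide [-0.0428  0.0662  0.0029]
(np.float64(0.4623), np.float64(0.3072), 0.0565) slide [-0.0505  0.0698  0.0029]
(np.float64(0.4703), np.float64(0.31), 0.0565) slide [-0.0585  0.0726  0.003 ]
(np.float64(0.4786), np.float64(0.312), 0.0565) slide [-0.0668  0.0746  0.003 ]
```

apply_moves:
  commands:
    - {"grip": 1, "slide": [0, 0, 0.002], "roll": 0}
    - {"grip": 1, "slide": [0, 0, 0.002], "roll": 0}
    - {"grip": 1, "slide": [0, 0, 0.002], "roll": 0}
    - {"grip": 1, "slide": [0, 0, 0.002], "roll": 0}
    - {"grip": 1, "slide": [0, 0, 0.002], "roll": 0}

```text
time_s: 6.48
tcp_pos: [0.411, 0.2366, 0.0556]
eef_rot: [-180.0, -0.0, 180.0]
contact_force: [-0.1, -0.2, 0.8]
gripper_width: 0.0179
```

apply_moves:
  commands:
    - {"grip": 1, "slide": [0, 0, 0], "roll": 0}
    - {"grip": 1, "slide": [0.001, 0.007, 0], "roll": 0}
    - {"grip": 1, "slide": [-0.004, 0.023, 0], "roll": 0}
    - {"grip": 1, "slide": [-0.012, 0.038, 0], "roll": 0}
    - {"grip": 1, "slide": [-0.022, 0.051, 0], "roll": 0}

```text
time_s: 7.1
tcp_pos: [0.4327, 0.2875, 0.0552]
eef_rot: [-179.9, -0.1, 180.0]
contact_force: [-1.7, -3.2, 1.9]
gripper_width: 0.0175
```

apply_moves:
  commands:
    - {"grip": 1, "slide": [-0.0145, 0.012, 0], "roll": 0}
    - {"grip": 1, "slide": [-0.0295, 0.02, 0], "roll": 0}
    - {"grip": 1, "slide": [-0.046, 0.0245, 0], "roll": 0}
    - {"grip": 1, "slide": [-0.048, 0.025, 0], "roll": 0}
    - {"grip": 1, "slide": [-0.048, 0.025, 0], "roll": 0}

```text
time_s: 7.72
tcp_pos: [0.4809, 0.3125, 0.055]
eef_rot: [-180.0, -0.1, 180.0]
contact_force: [-5.2, -0.8, -0.4]
gripper_width: 0.0179
```

apply_moves:
  commands:
    - {"grip": 0, "slide": [0, 0, 0], "roll": 0}
    - {"grip": 0, "slide": [0, 0, 0], "roll": 0}
    - {"grip": 0, "slide": [0, 0, -0.03], "roll": 0}
    - {"grip": 0, "slide": [0, 0, -0.09], "roll": 0}
    - {"grip": 0, "slide": [0, -0.04, -0.13], "roll": 0}

```text
time_s: 8.35
tcp_pos: [0.4828, 0.2747, 0.1886]
eef_rot: [179.8, 0.2, -179.8]
contact_force: [0.4, 0.1, 0.1]
gripper_width: 0.0618
```

apply_moves:
  commands:
    - {"grip": 0, "slide": [-0.02, -0.05, -0.03], "roll": 0}
    - {"grip": 0, "slide": [-0.05, -0.09, -0.06], "roll": 0}
    - {"grip": 0, "slide": [-0.06, -0.1, -0.07], "roll": 0}
    - {"grip": 0, "slide": [-0.06, -0.1, -0.07], "roll": 0}

```text
time_s: 8.85
tcp_pos: [0.5421, 0.1723, 0.2562]
eef_rot: [179.9, 0.1, 179.9]
contact_force: [-0.1, 0.2, -0.6]
gripper_width: 0.0871
```

```bash
python3 - <<'E'
from h import *
np.set_printoptions(precision=4,suppress=True)
mv((.56,-.1,.26))
c='wrist'
K,im,d=cap(c,c+'4.png'); M={}
pickle.dump((K,im,d,M),open('w4.pkl','wb'))
E
```

```text
t 8.85 tcp [0.5421 0.1723 0.2562] rot [179.93   0.1  179.89] F [-0.1  0.2 -0.6] w 0.0871
(0.56, -0.1, 0.26) slide [-0.0184 -0.2722 -0.0041]
```

View pics/wrist4.png

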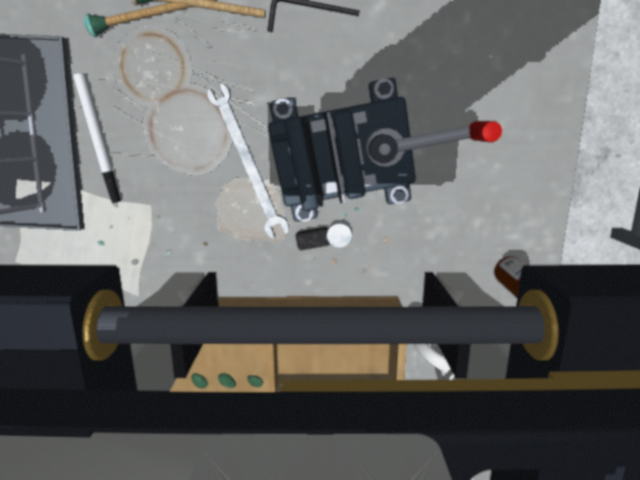

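```bash
cat > vf.py <<'E'
from h import *
np.set_printoptions(precision=4,suppress=True)
def fit(K,d,box,t=np.radians(10.72),lo=.066,hi=.092,show=True):
    m=np.zeros((480,640),bool);x0,y0,x1,y1=box;m[y0:y1,x0:x1]=1
    P=cloud(m,K,d)
    h=P[(P[:,2]>.053)&(P[:,2]<.066)];J=h[(h[:,1]<.215)&(h[:,0]>.44)]
    for it in range(4):
        ex=np.array([np.cos(t),np.sin(t)]);ey=np.array([-np.sin(t),np.cos(t)])
        u=J[:,:2]@ex;v=J[:,:2]@ey;A=[];B=[]
        for c in np.arange(.496,.562,.002):
            mm=abs(u-c)<.001;vv=np.sort(v[mm])
            g=np.argmax(np.diff(vv)*((vv[1:]>lo)&(vv[:-1]<hi)))
            A.append((c,vv[g]));B.append((c,vv[g+1]))
        A=np.array(A);B=np.array(B);pa=np.polyfit(A[:,0],A[:,1],1)
        t+=np.arctan(pa[0])
    mm=(v>.03)&(v<.07);uc=(np.percentile(u[mm],.5)+np.percentile(u[mm],99.5))/2
    O=uc*ex+np.median(A[:,1])*ey
    print('O',O,'yaw',np.degrees(t),'gap',np.median(B[:,1])-np.median(A[:,1]),'len',np.ptp(u[mm]),'slot',O+.0075*ey,'ztop',np.percentile(J[:,2],90))
    return O,t
E
python3 - <<'E'
from vf import *
K,im,d,M=pickle.load(open('w2.pkl','rb'));fit(K,d,(240,40,400,225))
K,im,d,M=pickle.load(open('w4.pkl','rb'));O,t=fit(K,d,(255,70,420,225));pickle.dump((O,t),open('vise2.pkl','wb'))
a=cloud(np.pad(np.ones((50,60),bool),((105,325),(455,125))),K,d);a=a[a[:,2]>.077];hd=((a.max(0)+a.min(0))/2)[:2]
ex=np.array([np.cos(t),np.sin(t)]);ey=np.array([-np.sin(t),np.cos(t)])
print('handle',hd,(hd-O)@ex,(hd-O)@ey)
E
```

```text
O [0.506  0.1676] yaw 10.650175485039103 gap 0.00931815538623297 len 0.08403643510241682 slot [0.5046 0.1749] ztop 0.06007487728503657
O [0.5057 0.1675] yaw 10.66939444866192 gap 0.01514156221720725 len 0.08408786699278459 slot [0.5043 0.1748] ztop 0.06004487040355388
handle [0.4785 0.3107] -0.00021444543766289972 0.14582053097991518
```

apply_moves:
  commands:
    - {"grip": 0, "slide": [-0.005, -0.06, 0], "roll": 0}
    - {"grip": 0, "slide": [-0.01, -0.12, 0], "roll": 0}
    - {"grip": 0, "slide": [-0.015, -0.18, 0], "roll": 0}
    - {"grip": 0, "slide": [-0.02, -0.24, 0], "roll": 0}
    - {"grip": 0, "slide": [-0.02, -0.29, -0.01], "roll": 0}

```text
time_s: 9.52
tcp_pos: [0.5603, -0.1181, 0.2637]
eef_rot: [180.0, -0.2, -179.9]
contact_force: [0.1, -0.3, 0.6]
gripper_width: 0.0876
```

```bash
python3 - <<'E'
from h import *
np.set_printoptions(precision=4,suppress=True)
mv()
c='wrist'
K,im,d=cap(c,c+'5.png'); M={}
for n in ['red_slab','grey_slab','stand','marker']:
    r=cut_out(n,c)[:1]
    if r:
        M[n]=r[0]['mask'];P=cloud(M[n],K,d);print(n,round(r[0]['score'],2),M[n].sum(),np.median(P,0),P.min(0),P.max(0))
pickle.dump((K,im,d,M),open('w5.pkl','wb'))
P=cloud(d>0,K,d)
v,u=np.nonzero(d>0)
z=np.zeros((480,640));z[v,u]=P[:,2]
cv2.imwrite('pics/w5z.png',np.clip(z/0.12*255,0,255).astype(np.uint8))
E
```

```text
t 9.525 tcp [ 0.5603 -0.1181  0.2637] rot [ 180.     -0.18 -179.94] F [ 0.1 -0.3  0.6] w 0.0876
red_slab 0.84 6246 [ 0.4367 -0.1366  0.0797] [ 0.3967 -0.1727  0.0018] [ 0.4767 -0.1054  0.111 ]
grey_slab 0.71 5184 [ 0.525  -0.142   0.0796] [ 0.4881 -0.178   0.0029] [ 0.5668 -0.1105  0.1104]
stand 0.84 15187 [ 0.4782 -0.1207  0.003 ] [ 0.381  -0.2143 -0.0025] [ 0.5837 -0.0712  0.1067]
marker 0.81 1346 [ 0.4829 -0.0533  0.0094] [ 0.4228 -0.0662 -0.0023] [ 0.5508 -0.038   0.0128]
```

View pics/wrist5.png

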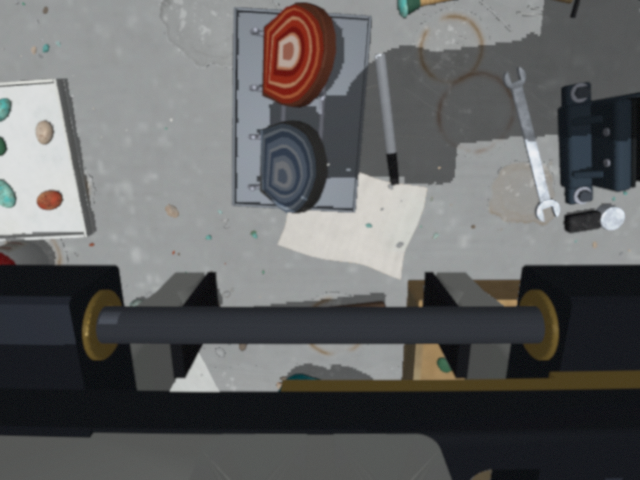

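View pics/w5z.png

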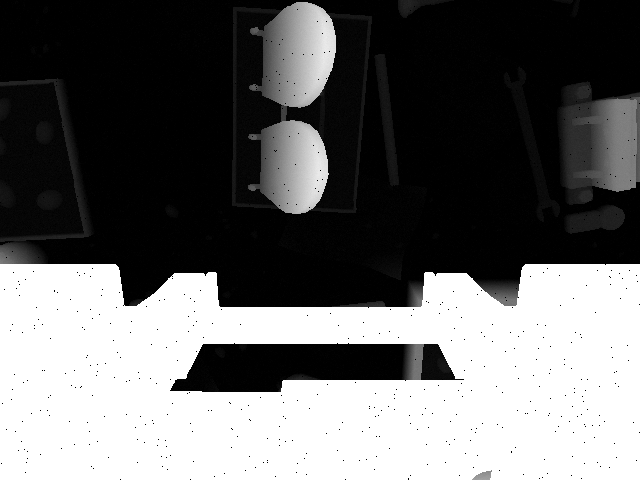

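```bash
python3 - <<'E'
from h import *
np.set_printoptions(precision=4,suppress=True)
K,im,d,M=pickle.load(open('w5.pkl','rb'))
for n in ['red_slab','grey_slab']:
    P=cloud(cv2.erode(M[n].astype(np.uint8),np.ones((3,3)))>0,K,d);P=P[P[:,2]>.02]
    for i in range(6):
        c=P.mean(0);U,S,V=np.linalg.svd(P-c,full_matrices=False);n_=V[2]*np.sign(V[2][2])
        r=(P-c)@n_;P=P[abs(r)<max(.0015,0 if i<3 else .0015) ] if i>1 else P[abs(r)<.006]
    xs=n_; ya=np.cross([0,0,1],xs);ya/=np.linalg.norm(ya); zs=np.cross(xs,ya)
    # slab z: up the slab
    if zs[2]<0: zs,ya=-zs,-ya
    a=P@ya;b=P@zs;cn=(P@xs).mean()
    print(n,'normal',xs,'tilt from vertical',np.degrees(np.arccos(zs[2])),'yaw of y axis',np.degrees(np.arctan2(ya[1],ya[0])),'std',r.std())
    print('ext y',a.min(),a.max(),np.ptp(a),'z',b.min(),b.max(),np.ptp(b))
    low=b<b.min()+.003;print('low edge y ext',a[low].min(),a[low].max())
    yc=(np.percentile(a,.2)+np.percentile(a,99.8))/2
    o=xs*(cn-.005)+ya*yc+zs*(b.max()-.100)
    o2=xs*(cn-.005)+ya*yc+zs*(b.min())
    print('origin from top',o,'from low',o2,'top mid',o+.1*zs)
    if n=='red_slab': pickle.dump((o,xs,ya,zs),open('red.pkl','wb'))
P=cloud(M['stand'],K,d);P=P[(P[:,2]>.006)&(P[:,2]<.016)]
r=cv2.minAreaRect(P[:,:2].astype(np.float32)*1000);print(r)
E
```

```text
red_slab normal [-0.0439 -0.8135  0.5799] tilt from vertical 35.445602560521536 yaw of y axis -3.0892059063751978 std 0.00047595494676942225
ext y 0.40510280217442196 0.4822536478668814 0.07715084569245945 z -0.05923476287952298 0.03785573516986107 0.09709049804938405
low edge y ext 0.4185002411474364 0.4715245004536826
origin from top [ 0.4354 -0.1682  0.0266] from low [ 0.4355 -0.1666  0.029 ] top mid [ 0.4385 -0.1103  0.1081]
grey_slab normal [-0.0513 -0.8138  0.5789] tilt from vertical 35.37350240819206 yaw of y axis -3.606690805779254 std 0.0004612873155336236
ext y 0.4968408350916595 0.5736515381651123 0.07681070307345278 z -0.05741823091656361 0.0405147470366054 0.09793297795316902
low edge y ext 0.5070942218198028 0.5624250117451064
origin from top [ 0.5252 -0.1735  0.0265] from low [ 0.5253 -0.1723  0.0282] top mid [ 0.5288 -0.1157  0.1081]
((482.60858154296875, -140.8492889404297), (130.23806762695312, 190.49803161621094), 86.65975952148438)
```

apply_moves:
  commands:
    - {"grip": 0, "slide": [0.055, 0, 0], "roll": 3.3}
    - {"grip": 0, "slide": [0.11, -0.002, 0.01], "roll": 3.3}
    - {"grip": 0, "slide": [0.123, -0.004, 0.05], "roll": 3.3}
    - {"grip": 0, "slide": [0.123, -0.004, 0.1], "roll": 3.3}
    - {"grip": 0, "slide": [0.123, -0.004, 0.11], "roll": 3.3}

```text
time_s: 10.4
tcp_pos: [0.4359, -0.1202, 0.1531]
eef_rot: [-180.0, -0.3, 176.8]
contact_force: [0.2, 0.1, 0.8]
gripper_width: 0.0875
```

```bash
python3 - <<'E'
from h import *
np.set_printoptions(precision=4,suppress=True)
h=np.array([.0576,.9983,0]);o=np.array([.4354,-.168,.0265])
mv(*[tuple((o+h*.08*np.sin(f)+np.array([0,0,.08*np.cos(f)-.019])).round(4)) for f in np.radians([35,30,25,20,15,10,5,0])])
for c in ['wrist','scene']:K,im,d=cap(c,c+'6.png')
cv2.imwrite('pics/s6.png',cv2.resize(im[150:270,290:450,::-1],None,fx=4,fy=4))
E
```

```text
t 10.4 tcp [ 0.4359 -0.1202  0.1531] rot [-179.98   -0.29  176.81] F [0.2 0.1 0.8] w 0.0875
(np.float64(0.438), np.float64(-0.1222), np.float64(0.073)) slide [-0.0026 -0.0018  0.0801]
(np.float64(0.4377), np.float64(-0.1281), np.float64(0.0768)) slide [-0.0026 -0.0078  0.0763]
(np.float64(0.4373), np.float64(-0.1342), np.float64(0.08)) slide [-0.0025 -0.0139  0.0731]
(np.float64(0.437), np.float64(-0.1407), np.float64(0.0827)) slide [-0.0026 -0.0204  0.0704]
(np.float64(0.4366), np.float64(-0.1473), np.float64(0.0848)) slide [-0.0025 -0.027   0.0683]
(np.float64(0.4362), np.float64(-0.1541), np.float64(0.0863)) slide [-0.0025 -0.0338  0.0668]
(np.float64(0.4358), np.float64(-0.161), np.float64(0.0872)) slide [-0.0025 -0.0407  0.0659]
(np.float64(0.4354), np.float64(-0.168), np.float64(0.0875)) slide [-0.0025 -0.0477  0.0656]
```

View pics/wrist6.png

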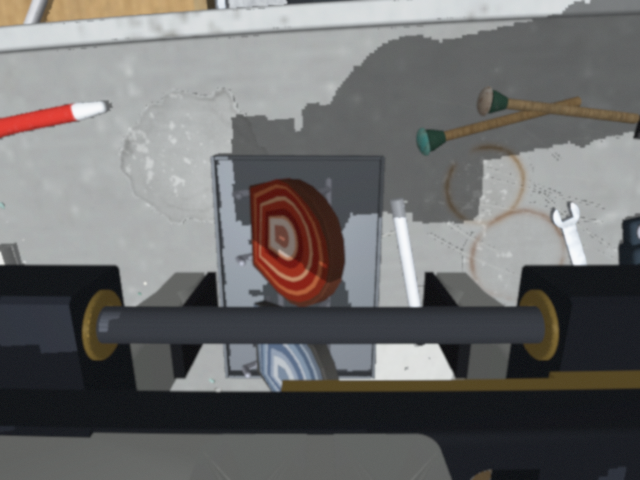

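View pics/s6.png

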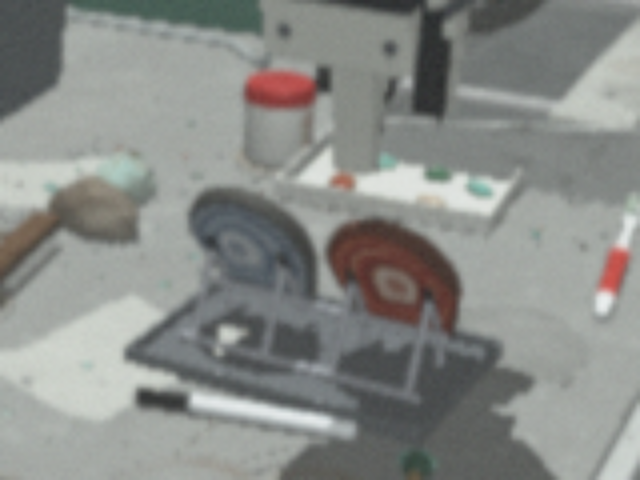

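apply_moves:
  commands:
    - {"grip": 0, "slide": [-0.002, -0.002, 0.04], "roll": 0}
    - {"grip": 0.2, "slide": [-0.002, -0.002, 0.08], "roll": 0}
    - {"grip": 0.4, "slide": [-0.002, -0.002, 0.08], "roll": 0}
    - {"grip": 0.57, "slide": [-0.002, -0.002, 0.08], "roll": 0}
    - {"grip": 0.57, "slide": [-0.002, -0.002, 0.08], "roll": 0}
  grip_force: 5

```text
time_s: 11.12
tcp_pos: [0.4415, -0.1233, 0.0775]
eef_rot: [180.0, 0.2, 176.7]
contact_force: [-0.2, 0.2, 0.4]
gripper_width: 0.0531
```

apply_moves:
  commands:
    - {"grip": 0.57, "slide": [0, 0, 0], "roll": 0}
    - {"grip": 0.57, "slide": [0, 0, 0], "roll": 0}

```text
time_s: 11.38
tcp_pos: [0.4403, -0.1235, 0.0762]
eef_rot: [180.0, 0.1, 176.7]
contact_force: [-0.3, -0.8, -0.2]
gripper_width: 0.0384
```

```bash
python3 - <<'E'
from h import *
np.set_printoptions(precision=4,suppress=True)
h=np.array([.0576,.9983,0]);o=np.array([.4354,-.168,.0265])
mv(*[tuple((o+h*.08*np.sin(f)+np.array([0,0,.08*np.cos(f)-.019])).round(4)) for f in np.radians([35,30,25,20,15,10,5,0])])
ims=[]
for c in ['scene','side']:
    K,im,d=cap(c); ims.append(cv2.resize(im[150:270,(290 if c=='scene' else 280):][:,:100,::-1],None,fx=4,fy=4))
cv2.imwrite('pics/s7.png',np.hstack(ims))
E
```

```text
t 11.375 tcp [ 0.4403 -0.1235  0.0762] rot [179.99   0.07 176.7 ] F [-0.3 -0.8 -0.2] w 0.0384
(np.float64(0.438), np.float64(-0.1222), np.float64(0.073)) slide [0.0023 0.0012 0.0032]
(np.float64(0.4377), np.float64(-0.1281), np.float64(0.0768)) slide [ 0.0023 -0.0048 -0.0006]
(np.float64(0.4373), np.float64(-0.1342), np.float64(0.08)) slide [ 0.0023 -0.0109 -0.0038]
(np.float64(0.437), np.float64(-0.1407), np.float64(0.0827)) slide [ 0.0023 -0.0174 -0.0065]
(np.float64(0.4366), np.float64(-0.1473), np.float64(0.0848)) slide [ 0.0023 -0.024  -0.0086]
(np.float64(0.4362), np.float64(-0.1541), np.float64(0.0863)) slide [ 0.0023 -0.0308 -0.0101]
(np.float64(0.4358), np.float64(-0.161), np.float64(0.0872)) slide [ 0.0023 -0.0377 -0.011 ]
(np.float64(0.4354), np.float64(-0.168), np.float64(0.0875)) slide [ 0.0023 -0.0447 -0.0113]
```

View pics/s7.png

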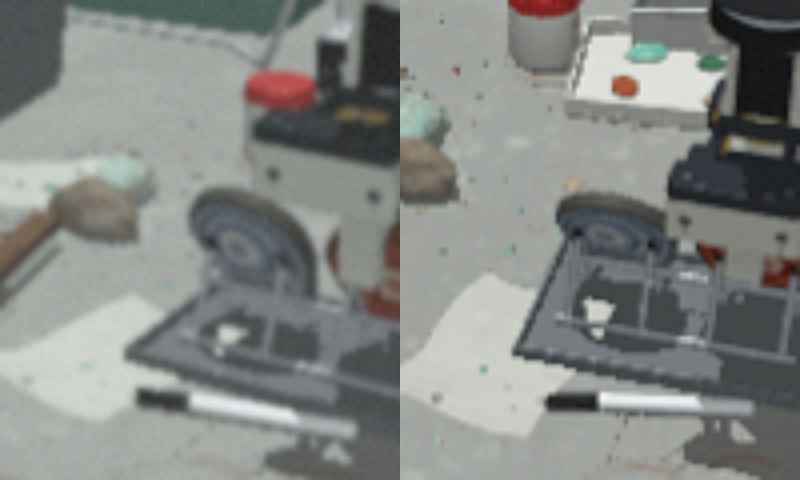

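apply_moves:
  commands:
    - {"grip": 0.6, "slide": [0.001, -0.006, -0.004], "roll": 0}
    - {"grip": 0.62, "slide": [0.001, -0.012, -0.007], "roll": 0}
    - {"grip": 0.65, "slide": [0.001, -0.0185, -0.01], "roll": 0}
    - {"grip": 0.68, "slide": [0.001, -0.025, -0.012], "roll": 0}
    - {"grip": 0.71, "slide": [0.001, -0.032, -0.013], "roll": 0}

```text
time_s: 12.1
tcp_pos: [0.437, -0.156, 0.0886]
eef_rot: [-180.0, -0.0, 176.7]
contact_force: [0.7, 0.9, 0.1]
gripper_width: 0.0262
```

```bash
python3 - <<'E'
from h import *
np.set_printoptions(precision=4,suppress=True)
mv()
ims=[]
for c in ['scene','side']:
    K,im,d=cap(c); ims.append(cv2.resize(im[150:270,(330 if c=='scene' else 300):][:,:100,::-1],None,fx=4,fy=4))
cv2.imwrite('pics/s8.png',np.hstack(ims))
E
```

```text
t 12.1 tcp [ 0.437  -0.156   0.0886] rot [-180.     -0.    176.69] F [0.7 0.9 0.1] w 0.0262
```

View pics/s8.png

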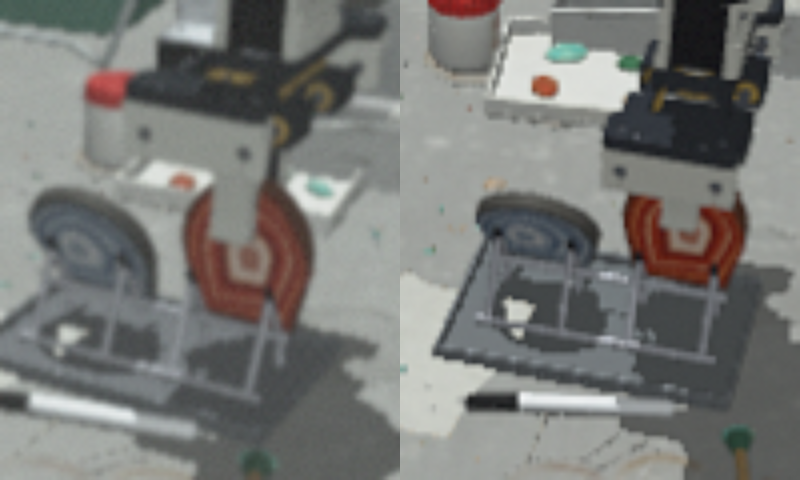

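apply_moves:
  commands:
    - {"grip": 0.74, "slide": [0, -0.006, 0], "roll": 0}
    - {"grip": 0.78, "slide": [0, -0.011, 0], "roll": 0}
    - {"grip": 1, "slide": [0, -0.012, 0], "roll": 0}
    - {"grip": 1, "slide": [0, -0.012, 0], "roll": 0}
    - {"grip": 1, "slide": [0, -0.012, 0], "roll": 0}
  grip_force: 6

```text
time_s: 12.82
tcp_pos: [0.4363, -0.1671, 0.0884]
eef_rot: [180.0, -0.0, 176.7]
contact_force: [0.4, 1.5, -0.7]
gripper_width: 0.0107
```

apply_moves:
  commands:
    - {"grip": 1, "slide": [0, 0, 0], "roll": 0}
    - {"grip": 1, "slide": [0, 0, -0.001], "roll": 0}
    - {"grip": 1, "slide": [0, 0, -0.002], "roll": 0}
  grip_force: 12

```text
time_s: 13.2
tcp_pos: [0.4362, -0.1675, 0.0905]
eef_rot: [-180.0, -0.0, 176.7]
contact_force: [-0.2, 0.1, -2.3]
gripper_width: 0.01
```

```bash
python3 - <<'E'
from h import *
np.set_printoptions(precision=4,suppress=True)
mv()
ims=[]
for c in ['scene','side']:
    K,im,d=cap(c); ims.append(cv2.resize(im[150:270,(330 if c=='scene' else 300):][:,:100,::-1],None,fx=4,fy=4))
cv2.imwrite('pics/s9.png',np.hstack(ims))
E
```

```text
t 13.2 tcp [ 0.4362 -0.1675  0.0905] rot [-179.98   -0.03  176.72] F [-0.2  0.1 -2.3] w 0.01
```

View pics/s9.png

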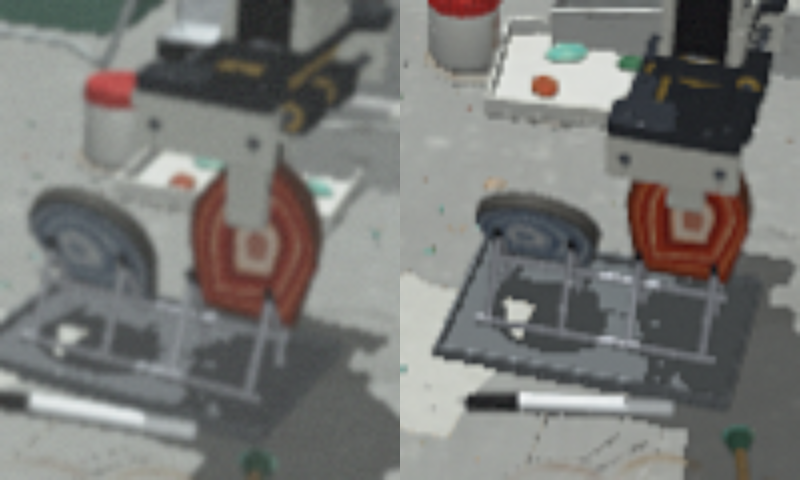

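apply_moves:
  commands:
    - {"grip": 1, "slide": [0, 0, -0.03], "roll": 0}
    - {"grip": 1, "slide": [0, 0, -0.07], "roll": 0}
    - {"grip": 1, "slide": [0, 0, -0.11], "roll": 0}
    - {"grip": 1, "slide": [0, 0, -0.14], "roll": 0}
  grip_force: 20

```text
time_s: 13.8
tcp_pos: [0.4364, -0.1677, 0.2322]
eef_rot: [-180.0, 0.1, 176.7]
contact_force: [0.2, 0.4, -2.2]
gripper_width: 0.0098
```

```bash
python3 - <<'E'
from h import *
np.set_printoptions(precision=4,suppress=True)
mv((.5044,.1748,.23))
for c in ['scene','side']:
    K,im,d=cap(c,c+'10.png'); r=cut_out('red_slab',c)
    if r:
        m=cv2.erode(r[0]['mask'].astype(np.uint8),np.ones((2,2)))>0
        P=cloud(m,K,d);print(c,r[0]['score'],m.sum(),np.percentile(P,[2,50,98],axis=0))
        P=P[abs(P-np.median(P,0)).max(1)<.06]
        for i in range(5):
            q=P.mean(0);V=np.linalg.svd(P-q,full_matrices=False)[2];P=P[abs((P-q)@V[2])<.003]
        print('normal',V[2],len(P),'lowest z',np.percentile(P[:,2],1))
    pickle.dump((K,im,d,r),open(c+'10.pkl','wb'))
E
```

```text
t 13.8 tcp [ 0.4364 -0.1677  0.2322] rot [-179.98    0.06  176.69] F [ 0.2  0.4 -2.2] w 0.0098
(0.5044, 0.1748, 0.23) slide [-0.0481  0.3458  0.0022]
scene 0.56 1077 [[ 0.3982 -0.1674  0.1714]
 [ 0.4271 -0.1616  0.2115]
 [ 0.4701 -0.1574  0.2603]]
normal [ 0.059   0.9983 -0.0034] 943 lowest z 0.17140989826823788
side 0.7 617 [[ 0.4058 -0.1673  0.1761]
 [ 0.4354 -0.162   0.2084]
 [ 0.4699 -0.1565  0.2453]]
normal [ 0.0602  0.9981 -0.0144] 489 lowest z 0.1755205972445846
```

View pics/scene10.png

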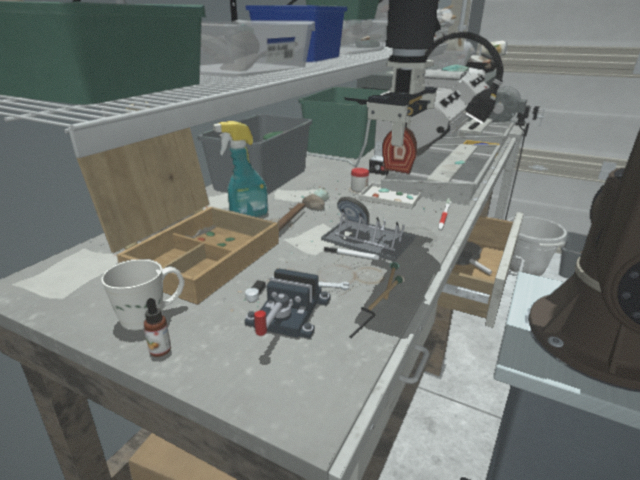

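apply_moves:
  commands:
    - {"grip": 1, "slide": [-0.006, 0.045, 0], "roll": 0}
    - {"grip": 1, "slide": [-0.014, 0.1, 0], "roll": 0}
    - {"grip": 1, "slide": [-0.022, 0.155, 0], "roll": 0}
    - {"grip": 1, "slide": [-0.03, 0.21, 0], "roll": -5}
    - {"grip": 1, "slide": [-0.038, 0.265, 0], "roll": -10}

```text
time_s: 14.62
tcp_pos: [0.4889, 0.0964, 0.229]
eef_rot: [-179.9, -0.1, -173.1]
contact_force: [0.9, 0.4, -1.8]
gripper_width: 0.0097
```

```bash
python3 - <<'E'
from h import *
mv((.5044,.1748,.18))
E
```

```text
t 14.625 tcp [0.4889 0.0964 0.229 ] rot [-1.7994e+02 -1.4000e-01 -1.7313e+02] F [ 0.9  0.4 -1.8] w 0.0097
(0.5044, 0.1748, 0.18) slide [-0.0249  0.076   0.0489]
```

apply_moves:
  commands:
    - {"grip": 1, "slide": [-0.013, 0.04, 0], "roll": -2}
    - {"grip": 1, "slide": [-0.025, 0.076, 0.01], "roll": -4}
    - {"grip": 1, "slide": [-0.025, 0.076, 0.03], "roll": -4}
    - {"grip": 1, "slide": [-0.025, 0.076, 0.04], "roll": -4}
    - {"grip": 1, "slide": [-0.025, 0.076, 0.04], "roll": -4}

```text
time_s: 15.25
tcp_pos: [0.5048, 0.1724, 0.1891]
eef_rot: [-179.9, -0.2, -169.3]
contact_force: [-0.3, -0.1, -1.6]
gripper_width: 0.0101
```

```bash
cat > look.py <<'E'
from h import *
np.set_printoptions(precision=4,suppress=True)
def look(tag,cams=('wrist','scene','side')):
    mv((.5044,.1748,.18)); out={}
    for c in cams:
        K,im,d=cap(c,c+tag+'.png'); r=cut_out('red_slab',c)
        if r:
            m=cv2.erode(r[0]['mask'].astype(np.uint8),np.ones((2,2)))>0
            P=cloud(m,K,d); P=P[np.linalg.norm(P-np.median(P,0),axis=1)<.08]
            for i in range(6):
                q=P.mean(0);V=np.linalg.svd(P-q,full_matrices=False)[2];P=P[abs((P-q)@V[2])<.003]
            n=V[2]*np.sign(V[2][1])
            print(c,round(r[0]['score'],2),len(P),'mean',q,'normal',n,'yaw of normal',np.degrees(np.arctan2(-n[0],n[1])).round(2),'lowz',np.percentile(P[:,2],1).round(4),'n.p',(P@n).mean().round(4))
            out[c]=P
        pickle.dump((K,im,d,r),open(c+tag+'.pkl','wb'))
    return out
E
python3 -c "
from look import *
look('11')
"
```

```text
t 15.25 tcp [0.5048 0.1724 0.1891] rot [-179.91   -0.16 -169.33] F [-0.3 -0.1 -1.6] w 0.0101
(0.5044, 0.1748, 0.18) slide [-0.0001  0.0024  0.0091]
wrist 0.96 2530 mean [0.4863 0.1688 0.2153] normal [-0.1855  0.9826  0.0076] yaw of normal 10.69 lowz 0.1767 n.p 0.0772
scene 0.6 1567 mean [0.4998 0.1784 0.1701] normal [-0.1884  0.9821 -0.0005] yaw of normal 10.86 lowz 0.1298 n.p 0.0809
side 0.94 651 mean [0.5025 0.1776 0.1585] normal [-0.1863  0.9823 -0.0187] yaw of normal 10.74 lowz 0.1302 n.p 0.0779
```

View pics/wrist11.png

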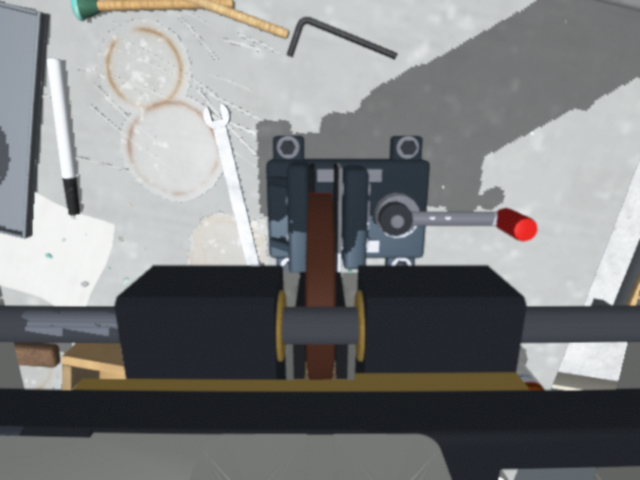

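View pics/scene11.png

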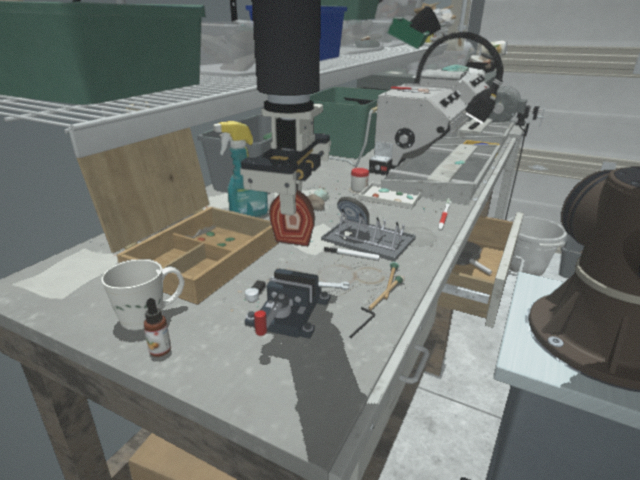

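```bash
cat > rel.py <<'E'
from look import *
from vf import fit
def rel(tag,box=(230,130,470,275)):
    K,im,d,r=pickle.load(open('wrist%s.pkl'%tag,'rb'))
    s=get_state(); O,t=pickle.load(open('vise2.pkl','rb'))
    P0=cloud(d>0,K,d); v0,u0=np.nonzero(d>0)
    ex=np.array([np.cos(t),np.sin(t)]);ey=np.array([-np.sin(t),np.cos(t)])
    m=r[0]['mask'];P=cloud(m,K,d);P=P[(P[:,2]>.07)&(P[:,2]<.26)]
    for z in np.arange(.08,.26,.01):
        q=P[abs(P[:,2]-z)<.005]
        if len(q)>30: v=q[:,:2]@ey; print('z',round(z,3),len(q),'v',np.percentile(v,[1,50,99]), 'mid',np.percentile(v,[1,99]).mean().round(4),'u',np.median(q[:,:2]@ex).round(4))
    b=np.zeros_like(m);x0,y0,x1,y1=box;b[y0:y1,x0:x1]=1
    Q=cloud(b&~m,K,d);Q=Q[(Q[:,2]>.053)&(Q[:,2]<.066)];u=(Q[:,:2]-O)@ex;v=Q[:,:2]@ey
    for c in np.arange(-.038,.0,.004):
        vv=np.sort(v[(abs(u-c)<.002)]); 
        if len(vv)<20: continue
        g=np.argsort(-np.diff(vv))[:2]; print('u',round(c,3),[(vv[i].round(4),vv[i+1].round(4)) for i in g],'range',vv[0].round(4),vv[-1].round(4))
    print('expected fixed face v',(O@ey).round(4),'slot',(O@ey+.0075).round(4), 'tcp v',(s['tcp_pos'][:2]@ey).round(4),'tcp u rel',((s['tcp_pos'][:2]-O)@ex).round(4))
E
python3 -c "
from rel import *
rel('11')"
```

```text
z 0.17 49 v [0.0706 0.0754 0.0805] mid 0.0756 u 0.4875
z 0.18 106 v [0.0709 0.0757 0.0804] mid 0.0756 u 0.4869
z 0.19 232 v [0.0708 0.0759 0.0821] mid 0.0764 u 0.4881
z 0.2 446 v [0.0697 0.0755 0.0818] mid 0.0758 u 0.4911
z 0.21 753 v [0.0708 0.0759 0.0805] mid 0.0757 u 0.4964
z 0.22 2045 v [0.0708 0.0755 0.0806] mid 0.0757 u 0.5091
z 0.23 504 v [0.0711 0.0755 0.08  ] mid 0.0756 u 0.5301
u -0.038 [(np.float64(0.0709), np.float64(0.086)), (np.float64(0.0903), np.float64(0.0934))] range 0.0514 0.1095
u -0.034 [(np.float64(0.0709), np.float64(0.086)), (np.float64(0.0904), np.float64(0.0927))] range 0.0513 0.1102
u -0.03 [(np.float64(0.0709), np.float64(0.086)), (np.float64(0.0912), np.float64(0.0927))] range 0.0511 0.1095
u -0.026 [(np.float64(0.0709), np.float64(0.0861)), (np.float64(0.0912), np.float64(0.0928))] range 0.051 0.1098
u -0.022 [(np.float64(0.0709), np.float64(0.0861)), (np.float64(0.0905), np.float64(0.0929))] range 0.051 0.1098
u -0.018 [(np.float64(0.0665), np.float64(0.0862)), (np.float64(0.0906), np.float64(0.093))] range 0.0518 0.11
u -0.014 [(np.float64(0.1102), np.float64(0.132)), (np.float64(0.0664), np.float64(0.0862))] range 0.0517 0.134
u -0.01 [(np.float64(0.0657), np.float64(0.0862)), (np.float64(0.1103), np.float64(0.1239))] range 0.0515 0.1395
u -0.006 [(np.float64(0.0657), np.float64(0.0863)), (np.float64(0.1096), np.float64(0.1202))] range 0.0515 0.1426
u -0.002 [(np.float64(0.0656), np.float64(0.0863)), (np.float64(0.1096), np.float64(0.1197))] range 0.0513 0.1877
expected fixed face v 0.0709 slot 0.0784 tcp v 0.0766 tcp u rel 0.0012
```

apply_moves:
  commands:
    - {"grip": 1, "slide": [0, 0.0027, 0.01], "roll": 0}
    - {"grip": 1, "slide": [0, 0.0027, 0.035], "roll": 0}
    - {"grip": 1, "slide": [0, 0.0027, 0.05], "roll": 0}
    - {"grip": 1, "slide": [0, 0.0027, 0.05], "roll": 0}

```text
time_s: 16.05
tcp_pos: [0.5044, 0.1755, 0.1393]
eef_rot: [-179.9, -0.1, -169.3]
contact_force: [0.4, -0.2, -1.7]
gripper_width: 0.0096
```

```bash
python3 -c "
from rel import *
look('12'); rel('12')"
```

```text
t 16.05 tcp [0.5044 0.1755 0.1393] rot [-179.92   -0.14 -169.3 ] F [ 0.4 -0.2 -1.7] w 0.0096
(0.5044, 0.1748, 0.18) slide [ 0.0002 -0.0008 -0.0407]
wrist 0.91 2499 mean [0.4859 0.1717 0.165 ] normal [-0.1763  0.9843 -0.0051] yaw of normal 10.16 lowz 0.1264 n.p 0.0825
scene 0.87 1402 mean [0.4991 0.1816 0.1198] normal [-0.1876  0.9822  0.0016] yaw of normal 10.81 lowz 0.0798 n.p 0.0849
side 0.95 526 mean [0.5026 0.1809 0.1056] normal [-0.1868  0.982  -0.0287] yaw of normal 10.77 lowz 0.0808 n.p 0.0807
z 0.12 50 v [0.0737 0.0788 0.0838] mid 0.0788 u 0.4876
z 0.13 106 v [0.074  0.0785 0.0836] mid 0.0788 u 0.487
z 0.14 221 v [0.0739 0.079  0.0837] mid 0.0788 u 0.4881
z 0.15 428 v [0.074  0.0788 0.0836] mid 0.0788 u 0.491
z 0.16 750 v [0.074  0.0787 0.0836] mid 0.0788 u 0.4963
z 0.17 2032 v [0.0739 0.0786 0.0837] mid 0.0788 u 0.5088
z 0.18 574 v [0.0739 0.0787 0.0833] mid 0.0786 u 0.53
u -0.038 [(np.float64(0.0707), np.float64(0.0862)), (np.float64(0.091), np.float64(0.093))] range 0.0512 0.1094
u -0.034 [(np.float64(0.0707), np.float64(0.0862)), (np.float64(0.091), np.float64(0.093))] ra
[... 293 characters left out ...]
)), (np.float64(0.0906), np.float64(0.0932))] range 0.0515 0.1099
u -0.018 [(np.float64(0.0705), np.float64(0.0869)), (np.float64(0.0907), np.float64(0.0933))] range 0.0513 0.1101
u -0.014 [(np.float64(0.1104), np.float64(0.1292)), (np.float64(0.0705), np.float64(0.087))] range 0.0512 0.1354
u -0.01 [(np.float64(0.0705), np.float64(0.087)), (np.float64(0.1104), np.float64(0.1229))] range 0.0511 0.1413
u -0.006 [(np.float64(0.0699), np.float64(0.0877)), (np.float64(0.1098), np.float64(0.1208))] range 0.0509 0.1434
u -0.002 [(np.float64(0.0692), np.float64(0.0877)), (np.float64(0.11), np.float64(0.1195))] range 0.0516 0.172
expected fixed face v 0.0709 slot 0.0784 tcp v 0.0797 tcp u rel 0.0013
```

View pics/wrist12.png

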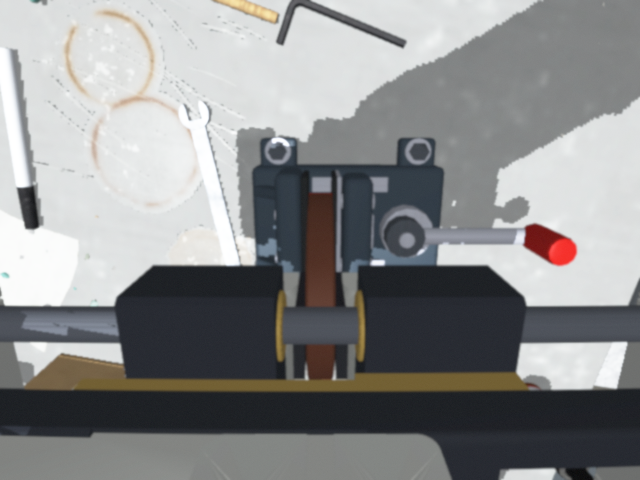

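apply_moves:
  commands:
    - {"grip": 1, "slide": [0, -0.0003, 0.01], "roll": 0}
    - {"grip": 1, "slide": [0, -0.0003, 0.022], "roll": 0}
    - {"grip": 1, "slide": [0, -0.0003, 0.034], "roll": 0}
    - {"grip": 1, "slide": [0, -0.0003, 0.043], "roll": 0}
    - {"grip": 1, "slide": [0, -0.0003, 0.046], "roll": 0}

```text
time_s: 16.98
tcp_pos: [0.5048, 0.1754, 0.0936]
eef_rot: [-180.0, -0.1, -169.3]
contact_force: [-0.6, -1.0, -1.7]
gripper_width: 0.01
```

apply_moves:
  commands:
    - {"grip": 1, "slide": [0, 0, 0.001], "roll": 0}
    - {"grip": 1, "slide": [0, 0, 0.003], "roll": 0}

```text
time_s: 17.23
tcp_pos: [0.5054, 0.176, 0.0919]
eef_rot: [180.0, 0.0, -169.3]
contact_force: [0.2, -0.9, -2.6]
gripper_width: 0.01
```

apply_moves:
  commands:
    - {"grip": 1, "slide": [0, 0, 0.001], "roll": 0}
    - {"grip": 1, "slide": [0, 0, 0.002], "roll": 0}

```text
time_s: 17.48
tcp_pos: [0.5052, 0.1758, 0.0897]
eef_rot: [180.0, 0.0, -169.3]
contact_force: [-0.6, -0.5, -3.2]
gripper_width: 0.0099
```

apply_moves:
  commands:
    - {"grip": 1, "slide": [0, 0, 0.001], "roll": 0}
    - {"grip": 1, "slide": [0, 0, 0.002], "roll": 0}

```text
time_s: 17.73
tcp_pos: [0.5051, 0.1758, 0.0876]
eef_rot: [180.0, 0.0, -169.3]
contact_force: [0.1, -0.6, -2.1]
gripper_width: 0.0098
```

apply_moves:
  commands:
    - {"grip": 1, "slide": [0, 0, 0.001], "roll": 0}
    - {"grip": 1, "slide": [0, 0, 0.001], "roll": 0}

```text
time_s: 17.98
tcp_pos: [0.5051, 0.1757, 0.0865]
eef_rot: [-180.0, -0.0, -169.3]
contact_force: [-0.0, 0.7, -2.0]
gripper_width: 0.0101
```

apply_moves:
  commands:
    - {"grip": 1, "slide": [0, 0, 0.001], "roll": 0}
    - {"grip": 1, "slide": [0, 0, 0.001], "roll": 0}

```text
time_s: 18.23
tcp_pos: [0.5051, 0.1757, 0.0855]
eef_rot: [-180.0, -0.0, -169.3]
contact_force: [-0.5, -0.6, -2.5]
gripper_width: 0.0099
```

apply_moves:
  commands:
    - {"grip": 1, "slide": [0, 0, 0.001], "roll": 0}
    - {"grip": 1, "slide": [0, 0, 0.001], "roll": 0}

```text
time_s: 18.48
tcp_pos: [0.5051, 0.1757, 0.0845]
eef_rot: [-180.0, -0.0, -169.3]
contact_force: [0.3, -0.5, -1.9]
gripper_width: 0.0099
```

apply_moves:
  commands:
    - {"grip": 1, "slide": [0, 0, 0.001], "roll": 0}
    - {"grip": 1, "slide": [0, 0, 0.001], "roll": 0}

```text
time_s: 18.73
tcp_pos: [0.5052, 0.1758, 0.0837]
eef_rot: [180.0, 0.0, -169.3]
contact_force: [0.6, -0.5, -0.5]
gripper_width: 0.0099
```

```bash
python3 -c "
from rel import *
o=look('13'); rel('13')
K,im,d,r=pickle.load(open('scene13.pkl','rb'))
cv2.imwrite('pics/s13.png',cv2.resize(im[200:350,220:350,::-1],None,fx=4,fy=4))
for c in o: print(c,o[c][:,2].max())
"
```

```text
t 18.725 tcp [0.5052 0.1758 0.0837] rot [ 180.      0.02 -169.29] F [ 0.6 -0.5 -0.5] w 0.0099
(0.5044, 0.1748, 0.18) slide [ 0.001  -0.0008 -0.0963]
wrist 0.65 2509 mean [0.4868 0.172  0.1094] normal [-0.1785  0.9839 -0.0051] yaw of normal 10.28 lowz 0.0708 n.p 0.0818
scene 0.61 667 mean [0.4955 0.1805 0.0786] normal [-0.1911  0.9815  0.0099] yaw of normal 11.02 lowz 0.0566 n.p 0.0832
side 0.66 81 mean [0.5026 0.1803 0.0599] normal [-0.1644  0.8993 -0.4053] yaw of normal 10.36 lowz 0.0544 n.p 0.0553
z 0.08 194 v [0.0741 0.079  0.0836] mid 0.0789 u 0.4884
z 0.09 328 v [0.074  0.0788 0.0837] mid 0.0788 u 0.4905
z 0.1 534 v [0.0739 0.079  0.0837] mid 0.0788 u 0.4944
z 0.11 1207 v [0.0739 0.0787 0.0837] mid 0.0788 u 0.5023
z 0.12 1797 v [0.074  0.0787 0.0837] mid 0.0788 u 0.5146
u -0.038 [(np.float64(0.0741), np.float64(0.0836)), (np.float64(0.0708), np.float64(0.0741))] range 0.0509 0.1093
u -0.034 [(np.float64(0.0708), np.float64(0.086)), (np.float64(0.0908), np.float64(0.0928))] range 0.0513 0.1101
u -0.03 [(np.float64(0.071), np.float64(0.0861)), (np.float64(0.0908), np.float64(0.093
[... 257 characters left out ...]
(np.float64(0.071), np.float64(0.0859)), (np.float64(0.0911), np.float64(0.0931))] range 0.0512 0.1104
u -0.014 [(np.float64(0.1105), np.float64(0.1292)), (np.float64(0.071), np.float64(0.0859))] range 0.051 0.1353
u -0.01 [(np.float64(0.071), np.float64(0.0858)), (np.float64(0.1101), np.float64(0.1229))] range 0.0508 0.1408
u -0.006 [(np.float64(0.071), np.float64(0.0864)), (np.float64(0.1104), np.float64(0.1204))] range 0.0513 0.1438
u -0.002 [(np.float64(0.0709), np.float64(0.0864)), (np.float64(0.1104), np.float64(0.1204))] range 0.0512 0.144
expected fixed face v 0.0709 slot 0.0784 tcp v 0.0792 tcp u rel 0.0011
wrist 0.16317581509265747
scene 0.11807524044308021
side 0.06687572701075353
```

View pics/s13.png

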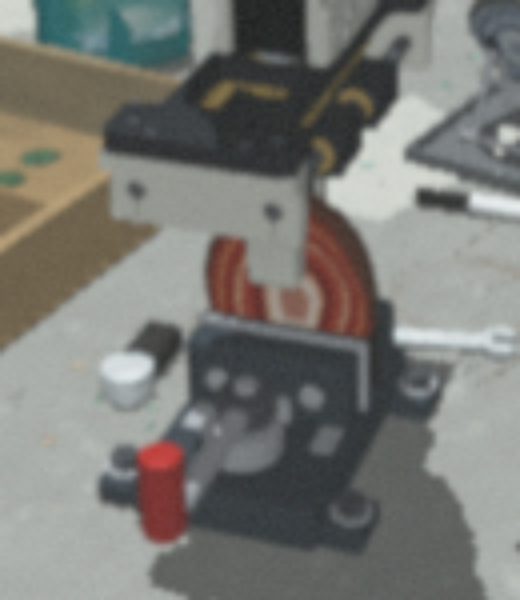

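apply_moves:
  commands:
    - {"grip": 1, "slide": [0, 0, 0.0005], "roll": 0}
    - {"grip": 1, "slide": [0, 0, 0.0005], "roll": 0}

```text
time_s: 19.27
tcp_pos: [0.5053, 0.1758, 0.0837]
eef_rot: [180.0, 0.0, -169.3]
contact_force: [-1.3, 0.1, 5.7]
gripper_width: 0.0101
```

apply_moves:
  commands:
    - {"grip": 0.8, "slide": [0, 0, 0], "roll": 0}
    - {"grip": 0.7, "slide": [0, 0, 0], "roll": 0}
    - {"grip": 0.5, "slide": [0, 0, 0], "roll": 0}
    - {"grip": 0.5, "slide": [0, 0, 0], "roll": 0}
    - {"grip": 0.5, "slide": [0, 0, 0], "roll": 0}

```text
time_s: 19.9
tcp_pos: [0.5051, 0.1757, 0.083]
eef_rot: [-180.0, -0.0, -169.3]
contact_force: [-0.4, -0.1, -0.4]
gripper_width: 0.0428
```

```bash
python3 -c "
from rel import *
o=look('14',('wrist','scene')); rel('14')
K,im,d,r=pickle.load(open('scene14.pkl','rb'))
cv2.imwrite('pics/s14.png',cv2.resize(im[200:350,220:350,::-1],None,fx=4,fy=4))
"
```

```text
t 19.9 tcp [0.5051 0.1757 0.083 ] rot [-180.    -0.  -169.3] F [-0.4 -0.1 -0.4] w 0.0428
(0.5044, 0.1748, 0.18) slide [ 0.0009 -0.0008 -0.097 ]
wrist 0.72 2499 mean [0.4866 0.172  0.1093] normal [-0.1862  0.9825  0.0107] yaw of normal 10.73 lowz 0.0727 n.p 0.0795
scene 0.58 537 mean [0.4875 0.1791 0.0808] normal [-0.1916  0.9814  0.0123] yaw of normal 11.05 lowz 0.0573 n.p 0.0833
z 0.08 199 v [0.0741 0.079  0.0836] mid 0.0789 u 0.4885
z 0.09 341 v [0.074  0.0786 0.0836] mid 0.0788 u 0.4905
z 0.1 530 v [0.0739 0.0786 0.0837] mid 0.0788 u 0.4945
z 0.11 1151 v [0.0739 0.079  0.0837] mid 0.0788 u 0.5021
z 0.12 1829 v [0.074  0.0787 0.0836] mid 0.0788 u 0.5147
u -0.038 [(np.float64(0.0741), np.float64(0.086)), (np.float64(0.0708), np.float64(0.0741))] range 0.0509 0.1098
u -0.034 [(np.float64(0.0708), np.float64(0.086)), (np.float64(0.0906), np.float64(0.0929))] range 0.0509 0.1105
u -0.03 [(np.float64(0.0708), np.float64(0.086)), (np.float64(0.0908), np.float64(0.0928))] range 0.0513 0.1101
u -0.026 [(np.float64(0.071), np.float64(0.0861)), (np.float64(0.0908), np.float64(0.0929))] range 0.0511 0.1104
u -0.022 [(np.float64(0.071), np.float64(0.0859)), (np.float64(0.0909), np.float64(0.093))] range 0.0508 0.1105
u -0.018 [(np.float64(0.0709), np.float64(0.0859)), (np.float64(0.091), np.float64(0.093))] range 0.0513 0.11
u -0.014 [(np.float64(0.1103), np.float64(0.1319)), (np.float64(0.071), np.float64(0.0859))] range 0.051 0.1345
u -0.01 [(np.float64(0.071), np.float64(0.0859)), (np.float64(0.1104), np.float64(0.124))] range 0.0508 0.1413
u -0.006 [(np.float64(0.0709), np.float64(0.0863)), (np.float64(0.1102), np.float64(0.1207))] range 0.0514 0.1436
u -0.002 [(np.float64(0.0709), np.float64(0.0863)), (np.float64(0.1104), np.float64(0.1195))] range 0.0511 0.1529
expected fixed face v 0.0709 slot 0.0784 tcp v 0.0792 tcp u rel 0.0009
```

View pics/s14.png

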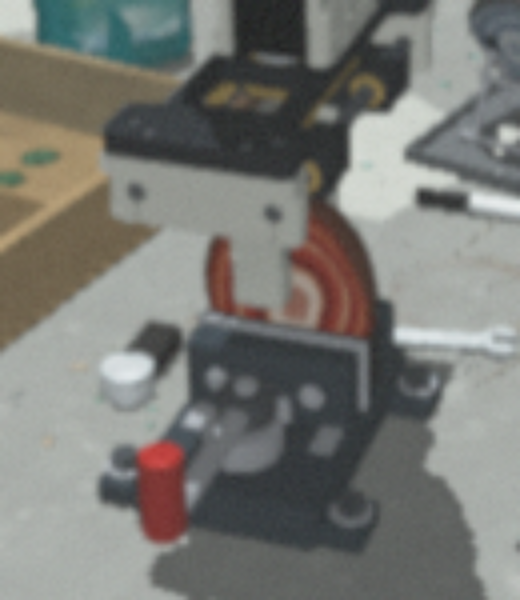

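apply_moves:
  commands:
    - {"grip": 0.5, "slide": [0, 0, -0.02], "roll": 0}
    - {"grip": 0.5, "slide": [0, 0, -0.06], "roll": 0}
    - {"grip": 0.5, "slide": [0, 0, -0.11], "roll": 0}
    - {"grip": 0.45, "slide": [0, 0.04, -0.11], "roll": 0}
    - {"grip": 0.45, "slide": [0, 0.09, -0.11], "roll": 0}

```text
time_s: 20.72
tcp_pos: [0.4885, 0.2648, 0.1942]
eef_rot: [179.9, 0.1, -169.4]
contact_force: [0.4, 0.5, -0.4]
gripper_width: 0.0478
```

```bash
python3 -c "
from h import *
mv((.4785,.3115,.19),(.4785,.3115,.06))
"
```

```text
t 20.725 tcp [0.4885 0.2648 0.1942] rot [ 1.7992e+02  9.0000e-02 -1.6941e+02] F [ 0.4  0.5 -0.4] w 0.0478
(0.4785, 0.3115, 0.19) slide [0.0013 0.0478 0.0043]
(0.4785, 0.3115, 0.06) slide [0.0015 0.0476 0.1343]
```

apply_moves:
  commands:
    - {"grip": 0.45, "slide": [0.001, 0.048, 0.005], "roll": 0}
    - {"grip": 0.45, "slide": [0.001, 0.048, 0.05], "roll": 0}
    - {"grip": 0.45, "slide": [0.001, 0.048, 0.08], "roll": 0}
    - {"grip": 0.45, "slide": [0.001, 0.048, 0.08], "roll": 0}

```text
time_s: 21.22
tcp_pos: [0.4773, 0.31, 0.1109]
eef_rot: [-179.8, -0.2, -169.3]
contact_force: [-0.4, 0.4, -0.5]
gripper_width: 0.0482
```

```bash
python3 -c "
from h import *
mv((.4785,.3115,.06))
for c in ['wrist','scene']: K,im,d=cap(c,c+'15.png')
cv2.imwrite('pics/s15.png',cv2.resize(im[200:350,200:360,::-1],None,fx=4,fy=4))
"
```

```text
t 21.225 tcp [0.4773 0.31   0.1109] rot [-179.82   -0.22 -169.3 ] F [-0.4  0.4 -0.5] w 0.0482
(0.4785, 0.3115, 0.06) slide [-0.0017  0.0014  0.0509]
```

View pics/wrist15.png

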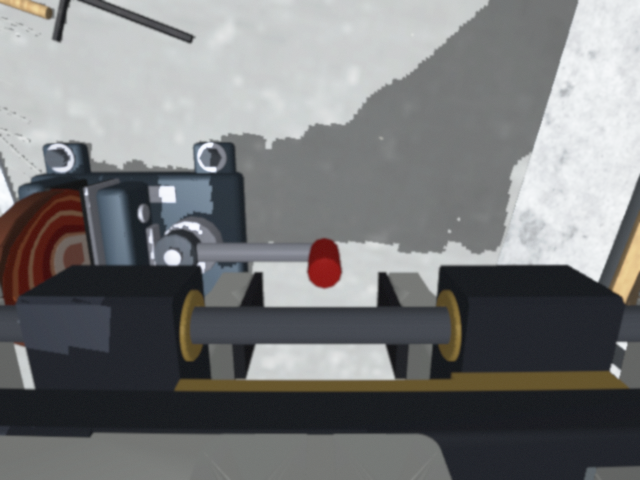

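View pics/s15.png

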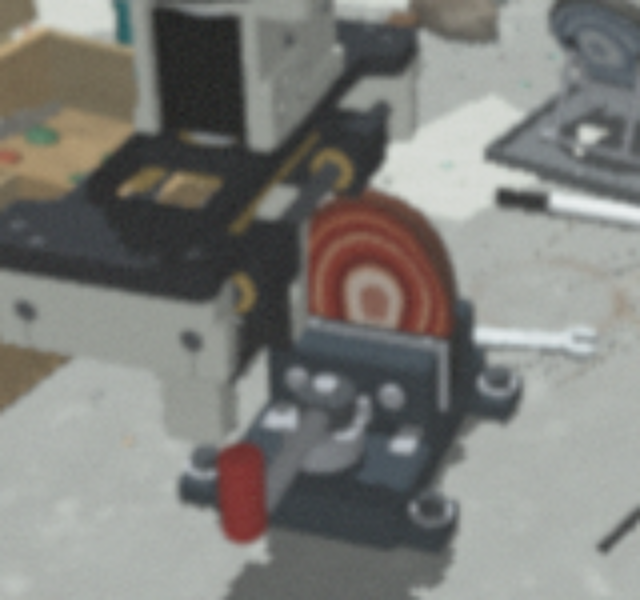

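apply_moves:
  commands:
    - {"grip": 0.45, "slide": [-0.001, 0.001, 0.03], "roll": 0}
    - {"grip": 0.45, "slide": [-0.001, 0.001, 0.05], "roll": 0}
    - {"grip": 1, "slide": [-0.001, 0.001, 0.05], "roll": 0}
    - {"grip": 1, "slide": [-0.001, 0.001, 0.05], "roll": 0}
    - {"grip": 1, "slide": [-0.001, 0.001, 0.05], "roll": 0}
  grip_force: 20

```text
time_s: 21.95
tcp_pos: [0.48, 0.313, 0.0646]
eef_rot: [179.9, 0.1, -169.3]
contact_force: [0.6, 0.3, -0.1]
gripper_width: 0.0238
```

apply_moves:
  commands:
    - {"grip": 1, "slide": [0, 0, 0], "roll": 0}
    - {"grip": 1, "slide": [0, 0, 0], "roll": 0}
    - {"grip": 1, "slide": [0, 0, 0], "roll": 0}

```text
time_s: 22.32
tcp_pos: [0.4798, 0.3126, 0.0641]
eef_rot: [180.0, 0.1, -169.3]
contact_force: [-0.7, -0.3, 5.8]
gripper_width: 0.0176
```

```bash
python3 -c "
from h import *
O,t=pickle.load(open('vise2.pkl','rb'));ex=np.array([np.cos(t),np.sin(t)]);ey=np.array([-np.sin(t),np.cos(t)])
mv(*[tuple((O-.085*np.sin(a)*ex+(.062+.085*np.cos(a))*ey).round(4))+(.06,) for a in [0,.15,.3,.45,.6,.75,.9,1.05,1.2,1.35,1.5,1.53]])"
```

```text
t 22.325 tcp [0.4798 0.3126 0.0641] rot [ 1.7997e+02  7.0000e-02 -1.6928e+02] F [-0.7 -0.3  5.8] w 0.0176
(np.float64(0.4785), np.float64(0.3119), 0.06) slide [ 0.0014 -0.0004  0.0041]
(np.float64(0.4662), np.float64(0.3086), 0.06) slide [ 0.0141 -0.0014  0.0041]
(np.float64(0.4545), np.float64(0.3035), 0.06) slide [ 0.0265 -0.0042  0.0041]
(np.float64(0.4437), np.float64(0.2967), 0.06) slide [ 0.0384 -0.0089  0.0041]
(np.float64(0.4341), np.float64(0.2884), 0.06) slide [ 0.0494 -0.0153  0.0041]
(np.float64(0.4258), np.float64(0.2788), 0.06) slide [ 0.0593 -0.0231  0.004 ]
(np.float64(0.419), np.float64(0.268), 0.06) slide [ 0.068  -0.0325  0.004 ]
(np.float64(0.4139), np.float64(0.2563), 0.06) slide [ 0.0752 -0.043   0.004 ]
(np.float64(0.4107), np.float64(0.244), 0.06) slide [ 0.0807 -0.0545  0.004 ]
(np.float64(0.4093), np.float64(0.2313), 0.06) slide [ 0.0844 -0.0667  0.004 ]
(np.float64(0.4098), np.float64(0.2186), 0.06) slide [ 0.0863 -0.0793  0.004 ]
(np.float64(0.4101), np.float64(0.2161), 0.06) slide [ 0.0864 -0.0818  0.004 ]
```

apply_moves:
  commands:
    - {"grip": 1, "slide": [0.002, 0, -0.003], "roll": 0}
    - {"grip": 1, "slide": [0.014, -0.0014, -0.003], "roll": 0}
    - {"grip": 1, "slide": [0.0265, -0.004, -0.003], "roll": 0}
    - {"grip": 1, "slide": [0.038, -0.009, -0.003], "roll": 0}
    - {"grip": 1, "slide": [0.049, -0.015, -0.003], "roll": 0}

```text
time_s: 22.95
tcp_pos: [0.4327, 0.2893, 0.0651]
eef_rot: [179.9, -0.0, -169.3]
contact_force: [-0.6, 8.3, -15.4]
gripper_width: 0.0174
```

```bash
python3 -c "
from h import *
O,t=pickle.load(open('vise2.pkl','rb'));ex=np.array([np.cos(t),np.sin(t)]);ey=np.array([-np.sin(t),np.cos(t)])
mv(*[tuple((O-.085*np.sin(a)*ex+(.062+.085*np.cos(a))*ey).round(4))+(.065,) for a in [.6,.75,.9,1.05,1.2,1.35,1.5,1.53]])"
```

```text
t 22.95 tcp [0.4327 0.2893 0.0651] rot [ 1.7990e+02 -4.0000e-02 -1.6931e+02] F [ -0.6   8.3 -15.4] w 0.0174
(np.float64(0.4341), np.float64(0.2884), 0.065) slide [-0.0012 -0.0011  0.0001]
(np.float64(0.4258), np.float64(0.2788), 0.065) slide [ 0.0087 -0.009   0.0001]
(np.float64(0.419), np.float64(0.268), 0.065) slide [ 0.0174 -0.0184  0.0001]
(np.float64(0.4139), np.float64(0.2563), 0.065) slide [ 0.0246 -0.0289  0.0001]
(np.float64(0.4107), np.float64(0.244), 0.065) slide [ 0.03   -0.0404  0.0001]
(np.float64(0.4093), np.float64(0.2313), 0.065) slide [ 0.0337 -0.0526  0.0001]
(np.float64(0.4098), np.float64(0.2186), 0.065) slide [ 0.0356 -0.0652  0.    ]
(np.float64(0.4101), np.float64(0.2161), 0.065) slide [ 0.0358 -0.0677  0.    ]
```

apply_moves:
  commands:
    - {"grip": 1, "slide": [0.0085, -0.009, 0.002], "roll": 0}
    - {"grip": 1, "slide": [0.0175, -0.0185, 0.002], "roll": 0}
    - {"grip": 1, "slide": [0.0245, -0.029, 0.002], "roll": 0}
    - {"grip": 1, "slide": [0.03, -0.04, 0.002], "roll": 0}

```text
time_s: 23.45
tcp_pos: [0.4094, 0.245, 0.0646]
eef_rot: [179.8, -0.1, -169.3]
contact_force: [-11.4, 6.9, 2.3]
gripper_width: 0.0172
```

```bash
python3 -c "
from h import *
O,t=pickle.load(open('vise2.pkl','rb'));ex=np.array([np.cos(t),np.sin(t)]);ey=np.array([-np.sin(t),np.cos(t)])
mv(*[tuple((O-.085*np.sin(a)*ex+(.062+.085*np.cos(a))*ey).round(4))+(.065,) for a in [1.2,1.35,1.5,1.53]])"
```

```text
t 23.45 tcp [0.4094 0.245  0.0646] rot [ 1.7984e+02 -8.0000e-02 -1.6925e+02] F [-11.4   6.9   2.3] w 0.0172
(np.float64(0.4107), np.float64(0.244), 0.065) slide [-0.0011 -0.0012 -0.0004]
(np.float64(0.4093), np.float64(0.2313), 0.065) slide [ 0.0027 -0.0134 -0.0004]
(np.float64(0.4098), np.float64(0.2186), 0.065) slide [ 0.0045 -0.026  -0.0005]
(np.float64(0.4101), np.float64(0.2161), 0.065) slide [ 0.0047 -0.0285 -0.0005]
```

apply_moves:
  commands:
    - {"grip": 1, "slide": [0.0045, -0.012, 0], "roll": 0}
    - {"grip": 1, "slide": [0.0055, -0.02, 0], "roll": 0}
    - {"grip": 1, "slide": [0.006, -0.026, 0], "roll": 0}
    - {"grip": 1, "slide": [0.006, -0.028, 0], "roll": 0}

```text
time_s: 23.95
tcp_pos: [0.4103, 0.2183, 0.0648]
eef_rot: [179.6, 0.1, -169.3]
contact_force: [-19.8, 23.0, 0.2]
gripper_width: 0.0176
```

```bash
python3 -c "
from h import *
O,t=pickle.load(open('vise2.pkl','rb'));ex=np.array([np.cos(t),np.sin(t)]);ey=np.array([-np.sin(t),np.cos(t)])
s=get_state();p=s['tcp_pos'][:2]-O;print('lever est',np.arctan2(-p@ex,p@ey-.062), np.hypot(p@ex,p@ey-.062))
mv(*[tuple((O-.085*np.sin(a)*ex+(.062+.085*np.cos(a))*ey).round(4))+(.065,) for a in [1.5,1.53,1.56]])"
```

```text
lever est 1.5039494759467675 0.08450064435017021
t 23.95 tcp [0.4103 0.2183 0.0648] rot [ 1.7963e+02  1.0000e-01 -1.6935e+02] F [-19.8  23.    0.2] w 0.0176
(np.float64(0.4098), np.float64(0.2186), 0.065) slide [ 0.0005  0.0004 -0.0002]
(np.float64(0.4101), np.float64(0.2161), 0.065) slide [ 0.0006 -0.0021 -0.0002]
(np.float64(0.4105), np.float64(0.2135), 0.065) slide [ 0.0007 -0.0048 -0.0003]
```

apply_moves:
  commands:
    - {"grip": 1, "slide": [0.001, 0.002, 0], "roll": 0}
    - {"grip": 0.6, "slide": [0.001, 0.002, 0], "roll": 0}
    - {"grip": 0.45, "slide": [0.001, 0.002, 0], "roll": 0}
    - {"grip": 0.45, "slide": [0.001, 0.002, 0], "roll": 0}
    - {"grip": 0.45, "slide": [0.001, 0.002, 0], "roll": 0}

```text
time_s: 24.58
tcp_pos: [0.4099, 0.2165, 0.0641]
eef_rot: [-180.0, -0.0, -169.3]
contact_force: [-0.6, 0.2, 0.1]
gripper_width: 0.0472
```

apply_moves:
  commands:
    - {"grip": 0.45, "slide": [0, 0, -0.02], "roll": 0}
    - {"grip": 0.45, "slide": [0, 0, -0.06], "roll": 0}
    - {"grip": 0.45, "slide": [0, 0, -0.12], "roll": 0}
    - {"grip": 0.45, "slide": [-0.03, 0.02, -0.17], "roll": 0}
    - {"grip": 0.3, "slide": [-0.08, 0.04, -0.18], "roll": 0}

```text
time_s: 25.2
tcp_pos: [0.4828, 0.2724, 0.2495]
eef_rot: [179.7, 0.4, -169.2]
contact_force: [0.6, 1.5, -0.6]
gripper_width: 0.0537
```

apply_moves:
  commands:
    - {"grip": 0.3, "slide": [-0.05, 0, 0], "roll": 0}
    - {"grip": 0.3, "slide": [-0.05, 0, 0], "roll": 0}
    - {"grip": 0.3, "slide": [-0.05, 0, 0], "roll": 0}

```text
time_s: 25.58
tcp_pos: [0.5298, 0.2796, 0.2432]
eef_rot: [-180.0, -0.1, -169.4]
contact_force: [-0.9, -1.3, -0.1]
gripper_width: 0.0611
```

```bash
python3 -c "
from rel import *
o=look('16')
K,im,d,r=pickle.load(open('scene16.pkl','rb'))
K2,im2,d2,r=pickle.load(open('side16.pkl','rb'))
cv2.imwrite('pics/s16.png',np.hstack([cv2.resize(im[220:350,230:340,::-1],None,fx=3.6,fy=3.6),cv2.resize(im2[230:360,265:375,::-1],None,fx=3.6,fy=3.6)]))
O,t=pickle.load(open('vise2.pkl','rb'));ex=np.array([np.cos(t),np.sin(t)]);ey=np.array([-np.sin(t),np.cos(t)])
for c in o:
    P=o[c];print(c,'u',((P[:,:2]-O)@ex).min(),((P[:,:2]-O)@ex).max(),'z max',np.percentile(P[:,2],99))
"
```

```text
t 25.575 tcp [0.5298 0.2796 0.2432] rot [-179.95   -0.09 -169.35] F [-0.9 -1.3 -0.1] w 0.0611
(0.5044, 0.1748, 0.18) slide [ 0.0443 -0.0983  0.0634]
wrist 0.66 2626 mean [0.5013 0.1764 0.0928] normal [-0.1904  0.9809  0.041 ] yaw of normal 10.98 lowz 0.0588 n.p 0.0813
scene 0.68 1049 mean [0.5006 0.1785 0.0863] normal [-0.1856  0.9825  0.0129] yaw of normal 10.7 lowz 0.0585 n.p 0.0836
side 0.87 673 mean [0.503  0.1774 0.088 ] normal [-0.1884  0.982   0.0153] yaw of normal 10.86 lowz 0.0591 n.p 0.0808
wrist u -0.03984895141787574 0.03857193785692212 z max 0.12166866099518842
scene u -0.04027292038397149 0.036623796081794925 z max 0.11976398039537729
side u -0.038394235883872634 0.03705376724238245 z max 0.12147166945594896
```

View pics/s16.png

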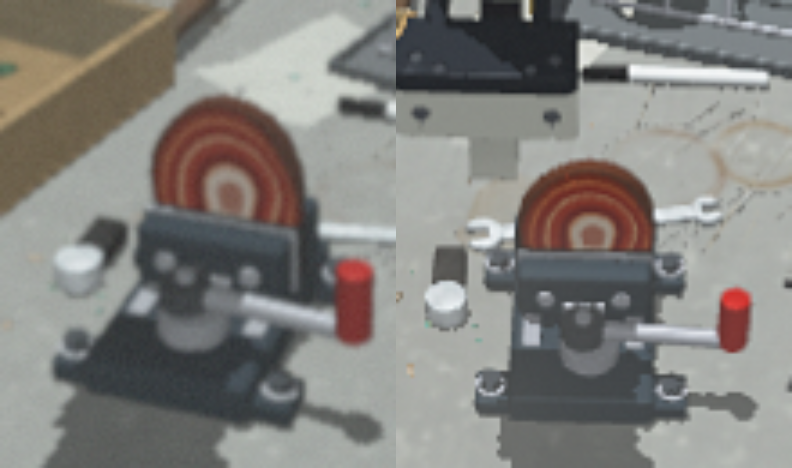

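View pics/wrist16.png

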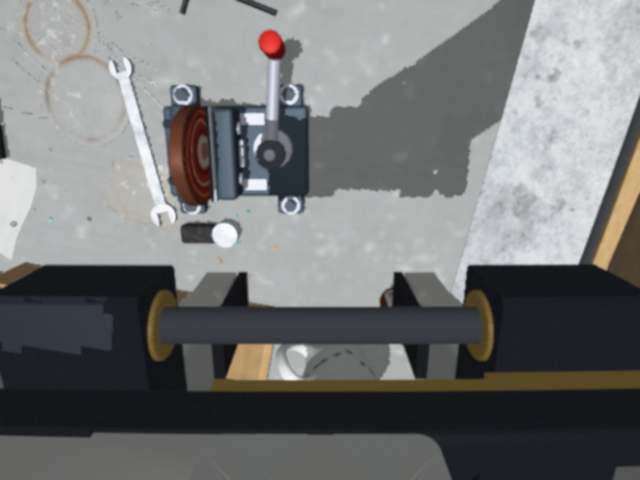

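```bash
python3 - <<'E'
from rel import *
O,t=pickle.load(open('vise2.pkl','rb'));ex=np.array([np.cos(t),np.sin(t)]);ey=np.array([-np.sin(t),np.cos(t)])
K,im,d,r=pickle.load(open('wrist16.pkl','rb'))
a=cloud(np.pad(np.ones((45,50),bool),((22,413),(245,345))),K,d);a=a[a[:,2]>.077];hd=((a.max(0)+a.min(0))/2)[:2];p=hd-O
print('handle',hd,p@ex,p@ey,'lever',np.arctan2(-p@ex,p@ey-.062),'r',np.hypot(p@ex,p@ey-.062))
P=cloud(cv2.erode(r[0]['mask'].astype(np.uint8),np.ones((2,2)))>0,K,d);P=P[(P[:,2]>.065)]
v=P[:,:2]@ey-O@ey;u=(P[:,:2]-O)@ex
F=(v>.0075)
for i in range(6):
    A=np.c_[u[F],P[F,2],np.ones(F.sum())];co=np.linalg.lstsq(A,v[F],rcond=None)[0]
    res=v-np.c_[u,P[:,2],np.ones(len(u))]@co;F=abs(res)<.0012
print('face: slope along u deg',np.degrees(co[0]),'tilt deg',np.degrees(co[1]),'v at z=.06',co@[0,.06,1],'v at z .12',co@[0,.12,1],F.sum())
E
```

```text
handle [0.41   0.2185] -0.08464446713043787 0.06789962966715177 lever 1.5012099230655611 r 0.08484981700631601
face: slope along u deg 0.2713141914998744 tilt deg -0.9926041536549917 v at z=.06 0.010564121403375388 v at z .12 0.00952466876436031 2154
```

```bash
python3 - <<'E'
from h import *
K,im,d=cap('side')
for n in ['grey_slab','spanner','loupe','marker']:
    print(n,[(round(b['score'],2),towc(b['position'],K).round(3)) for b in boxes_of(n,'side')[:2]])
mv()
print(close_job())
E
```

```text
grey_slab [(0.68, array([ 0.524, -0.13 ,  0.08 ]))]
spanner [(0.7, array([0.475, 0.088, 0.009]))]
loupe [(0.73, array([0.589, 0.192, 0.015]))]
marker [(0.49, array([ 0.491, -0.046,  0.005]))]
t 26.125 tcp [0.53   0.2802 0.2443] rot [ 1.7999e+02  2.0000e-02 -1.6929e+02] F [-0.6  0.2  0.3] w 0.0615
the job is handed in; nothing more can be done
None
```

The red slab is clamped upright in the vise, and I handed the job in at 26.1 s of the 64 s allowed. I swung the lever fully open and tipped the slab upright on the stand as the fingers closed. Then I lowered it into the slot until it touched the bed, released it, and swung the lever back to its closed stop.

**Last checks:**
- **Lever:** about 1.50 rad, measured from the handle in the wrist picture.
- **Slab position:** top about 121.7 mm above the bench, so its edge is on the bed. It is within about 2 mm of the middle of the jaws, with its front face 10 mm from the fixed jaw.
- **Slab angle:** about 1° from upright and 0.3° from square to the jaws. One wrist-camera fit gave 2.3° of tilt, because it took in part of the slab's rim. That is still inside the 4.5° limit.
- **Other things:** the grey slab, spanner, loupe and marker were within about 6 mm of their first measured positions, which is about the accuracy of the finder.
- **Robot:** clear of everything, reading no contact force.

I could not measure the clamping force. I inferred it from the lever being at its stop with the slab in place.

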